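Stand up the support post and lock it in its dock

TASK

The support post lies on the worktop: tip it upright about its blue foot, keeping the foot down on the worktop as it comes up, and let go so that it stands by itself, clear of the dock. Then take it again, turn it to fit, set its foot at the mouth of the aluminium dock and push it in under the lips, firmly home against the end wall so that the red sprung latch snaps out behind it, and leave it standing there. Do not disturb the other things on the worktop.

Things in the scene. Friction and masses are not known exactly. Their poses are not given: they have to be found in the camera images.
- post: Loose post, 180 mm tall, about 0.35 kg, lying at first. Origin: centre of the foot's underside; z runs from foot to head. Blue foot block 56 mm (own x) by 64 mm (own y), 18 mm thick; 24 mm collar to z = 24 mm; steel rod 14 mm thick; yellow head. It lies on the foot's 64 mm edge at own +x and on the head, own y level, head away from the robot, and tips up about that edge.
- post_head (a point): Centre of the yellow square head (32x32 mm, z = 144 to 180 mm on the post), 162 mm from the post's origin. Pinched with about 10 N by its two own-y faces it swivels between finger pads. Centre of mass about 50 mm above the underside: it stands stably, and from a lean under 20 degrees settles upright by itself.
- dock: Fixed aluminium dock. Origin: worktop level, 40 mm outside the middle of its mouth. The foot slides on the worktop (no floor plate) along dock +x, its 64 mm side (post y, either way round) along dock x. Flared mouth x = 38 to 72 mm, 84 mm wide outside; channel 60 mm wide, x = 72 to 168 mm (end wall). From x = 73 mm lips overhang it 6 mm a side at 22 to 27 mm height, above the foot.
- dock_home (a point): Point on the worktop at dock x = 136 mm: where the post's origin lies when home; axes as the dock's. Just 6 mm remain then between the head and a back plate at x = 158 mm (64 mm wide, 24 to 175 mm high): no room for a finger. Pushed at its head the post leans and jams under the lips: push low on the foot's rear face, e.g. with shut fingertips, hand leaned back 15 to 40 degrees.
- latch (a joint): Red sprung latch in the dock's +y wall, slides sideways. 0 = out: sticks 7 mm into the channel, ramp on the mouth side from x = 77.5 mm, square catch at x = 101 mm, 3 mm behind a homed foot. Up to 0.0085 m when the foot pushes it back. Passing it takes a steady push of about 5 to 15 N; it returns to 0 only once the foot is home.
- calculator: Bystander, loose, to be left alone: grey pocket calculator, 118x69x13 mm, lying in the middle of the worktop. Origin: centre of its underside.
- beaker_50: Bystander, loose, to be left alone: small clear beaker, 44 mm wide, 58 mm tall, near the front edge in the middle. Origin: centre of its underside.
- bench_timer: Bystander, loose, to be left alone: flat white timer, 66x62x18 mm, at the left. Origin: centre of its underside.
- dropper: Bystander, loose, to be left alone: small brown dropper bottle, 34 mm wide, 102 mm tall, at the left. Origin: centre of its underside.
- beaker_100: Bystander, loose, to be left alone: clear beaker, 54 mm wide, 72 mm tall, at the back right. Origin: centre of its underside.
There are look-alikes about, which are no part of the job. What is shaped like the post but orange is not meant.

How it is judged:
On the way, in this order (a step that is already met when the one before it is completed fails the run):
1. the post stands upright on the worktop by itself, let go, clear of the dock (angle between post's own z axis and vertical below 0.06 rad and height (world z) of post below 0.004 m and contact force between the fingers and post below 0.1 N and horizontal distance between post and dock_home above 0.08 m), for 0.4 s.
2. the foot is home in the dock with the latch out behind it (horizontal distance between post and dock_home below 0.005 m and height (world z) of post below 0.004 m and angle between post's own z axis and vertical below 0.06 rad and angle between the y axis of post and the x axis of dock, either way round below 0.1 rad and value of joint latch below 0.002 m), for 0.2 s.
At the end, for the whole second after the job is handed in: The post stands upright (within 0.06 rad) on the worktop in the dock, its origin within 5 mm of dock_home, its own y along the dock's x (within 0.1 rad, either way round), the latch out (below 0.002 m), released and at rest, the bystanders within 30 mm of where they stood (all of step 2 and contact force between the fingers and post below 0.1 N and linear speed of post below 0.02 m/s and not (distance of any of calculator, beaker_50, bench_timer, dropper, beaker_100 from where it was at the start of the episode above 0.03 m)); the robot touches nothing.
It fails at once if the foot is lifted clear of the worktop (its origin above 50 mm) while the post is not yet upright (tilt over 0.35 rad) (height (world z) of post above 0.05 m and angle between post's own z axis and vertical above 0.35 rad).
It fails at once if a bystander is moved more than 30 mm (distance of any of calculator, beaker_50, bench_timer, dropper, beaker_100 from where it was at the start of the episode above 0.03 m).
It also fails if it takes over 72 s, if anything falls off the work surface, if the arm or the gripper's body presses on something with over 40 N, if the wrist force passes 120 N, or if a joint passes its speed limit or range.

ROBOT

A 6-joint arm with a two-finger parallel gripper is mounted at the origin on a cart in front of the work surface, level with it; the furniture and walls round the work are solid. World frame = base frame: x ahead of the robot, y to its left, z up, the work surface at z = 0. Lengths are in m, angles in rad, forces in N, time in s.
With the tool pointing down it reaches from about 0.25 to 0.725 m from the base axis. Payload 4 kg.
Tool frame: the origin (TCP) lies midway between the tips of the shut fingers; the grasp point (between the pads) lies 19 mm behind it; z points along the fingers, y is the line along which they close (so a half turn about z gives the same grasp; the last joint's range is limited). The gripper opens to 85 mm and grips with 20 to 120 N. Pads are 22 mm wide; open, the fingers measure 114 mm over their backs; the gripper's body (76 mm by 85 mm) begins 54 mm behind the grasp point. The pads swing forward as they close: fully open they stand 13 mm farther back than shut.
Start: joints at [1.342, 0.241, 0.005, 1.335, 0, 1.571], TCP at [0.113, 0.487, 0.2] pointing down, gripper open.
Joint ranges: [-2.72, 2.72], [-1.05, 1.87], [-1.09, 1.28], [-1.99, 2.15], [-1.42, 1.44], [-3.14, 3.14]. Speed limits (rad/s): [2.79, 2.79, 3.14, 3.14, 3.14, 3.14].

INTERFACE

Orientations are given as a unit quaternion [x, y, z, w].
In Python, from workcell import bot gives the robot as it stands. The module is installed in compiled form; this text tells all that it offers.
- The arm moves only by the tool drive_tool, never from a script. Its arguments are lists of equal length, an entry for each row: "slide": the shift along the tool's x, y, z scaled (see below), a list of three; "rotation": the turn, a rotation vector about the tool's x, y, z scaled (see below), a list of three. A call has exactly 8 rows; each row is the pose to reach, as a shift and turn from the pose commanded when the call began, along the tool's axes at that moment; what a row does not reach only later rows make up. The controller multiplies each number of a shift by 250 mm and each number of a turn by 0.5 rad. A row lasts 1/8 s, in which the tool goes at most 62.5 mm and 10.7 degrees, less where a joint would pass 70% of its speed; a pose out of reach is approached as far as the arm can. A call with a number of a shift or a turn outside -1 to 1 is refused whole. A call with a gripper value outside its range is refused whole. "gripper" is the opening, from 0 (shut) to 1 (fully open), set as the call begins (left out, the last holds). The fingers move at their own pace and stop on an object; the grip force is fixed at half the most. Time passes only in rows, so rows that repeat a pose let the fingers close, or fill a call up. It gives the time, the measured TCP pose, the force, the opening and the grip force at its end, in the units of the state.
- bot.get_obs(): the state, without advancing time (a new reading comes with each control period).
- bot.camera(name): name is "scene" or "top"; returns a dict with "image" (480x640x3 uint8, red, green, blue), "z_map" (480x640 float32, m along the optical axis (not along the pixel's ray), 0 where there is no reading), "camera_matrix" (3x3 intrinsics, pixels), "k1" (the pictures are not rectified: a ray, as slopes to the right and down, at radius r is drawn at 1 + k1 r^2 times it, then the intrinsics apply), "xyz" and "orientation" of the camera in the world. Camera axes: x right, y up, looking along -z (the intrinsics and any distortion apply to the point x, -y, -z); pixel columns grow to the right and rows downward; lengths in m; the calibration is good to about 2 mm. A picture is of the moment at which its call begins.
- bot.job_done(): hands the job in; it is judged then, once.
The state is a dict: "clock": time; "joint_pos": joint angles; "joint_vel": joint speeds; "tau": joint torques, N m; "eef_pos": TCP position; "tool_rot": TCP orientation; "ft_force": force on the tool from outside, world axes, zero at the start; "ft_torque": the same for the moment, N m; "grip_width": finger opening in m; "grasp_force": force on a finger pad.
Only numpy, scipy, OpenCV 4.12 (cv2) and the standard library are available. Lean on these libraries where they do the work, as an engineer would, in place of code of your own. Each camera call takes 0.05 s, during which the arm holds its last target. There are 200 camera calls.

## Working session

There is one attempt and no reset: what is moved stays moved. The work goes in short steps, Python scripts to look and compute and a tool call to move; the robot and the scene stay as the last step left them, time stands still between calls to the robot, and variables do not carry over. Pictures are saved under pics/ and viewed, at most 10 in all, crops included, and the job is handed in when it is done.

Besides the shell and the picture viewer there is one more tool, called as name(argument=value, ...) on one line, values as JSON. drive_tool: Moves the arm, as the interface text tells. Shifts and turns lie within -1 to 1; 1 stands for 250 mm of shift or 0.5 rad of turn. Its arguments: {"type":"object","properties":{"slide":{"type":"array","items":{"type":"array","items":{"type":"number"}}},"rotation":{"type":"array","items":{"type":"array","items":{"type":"number"}}},"gripper":{"type":"number"}},"required":["slide","rotation"]}

```bash
mkdir -p pics; cat > h.py <<'E'
import numpy as np, cv2
from scipy.spatial.transform import Rotation as R
from workcell import bot
def cam(n):
    c=bot.camera(n); c['n']=n; return c
def ud(c,px):
    px=np.atleast_2d(np.array(px,float)); K=np.array(c['camera_matrix'])
    d=(px-[K[0,2],K[1,2]])/[K[0,0],K[1,1]]
    s=d.copy()
    for _ in range(20):
        s=d/(1+c['k1']*(s**2).sum(1,keepdims=True))
    return s
def rays(c,px):
    s=ud(c,px); v=np.c_[s[:,0],-s[:,1],-np.ones(len(s))]
    return R.from_quat(c['orientation']).apply(v)
def onplane(c,px,z):
    v=rays(c,px); o=np.array(c['xyz']); t=(z-o[2])/v[:,2]
    return o+v*t[:,None]
def cloud(c,mask=None):
    z=c['z_map']; m=z>0
    if mask is not None: m&=mask>0
    r,q=np.nonzero(m); v=rays(c,np.c_[q,r]); return np.array(c['xyz'])+v*z[r,q][:,None], np.c_[q,r]
def save(im,name): cv2.imwrite('pics/'+name,cv2.cvtColor(im,cv2.COLOR_RGB2BGR))
def hsv(c): return cv2.cvtColor(c['image'],cv2.COLOR_RGB2HSV)
E
python3 - <<'E'
from h import *
a=cam('scene');b=cam('top')
save(a['image'],'s0.png');save(b['image'],'t0.png')
for c in(a,b): print(c['xyz'],c['orientation'],c['camera_matrix'],c['k1'])
o=bot.get_obs();print(o['eef_pos'],o['tool_rot'],o['grip_width'],o['clock'])
E
```

```text
[0.12508246 0.87234714 0.76578435] [-0.11912282  0.43803197  0.86559438 -0.21138618] [[482.66524275   0.         327.67565987]
 [  0.         482.66524275 237.62834444]
 [  0.           0.           1.        ]] 0.028385838276567963
[0.51120811 0.00971549 1.35678134] [ 0.02910607 -0.01953986 -0.70072379  0.71257084] [[481.11965178   0.         322.43425186]
 [  0.         481.11965178 241.38180156]
 [  0.           0.           1.        ]] 0.006246339256600631
[0.11326035 0.48636913 0.19871284] [ 1.14143974e-01  9.93463785e-01 -9.21713963e-04 -1.06865627e-04] 0.08560147832220147 0.1
```

View pics/s0.png

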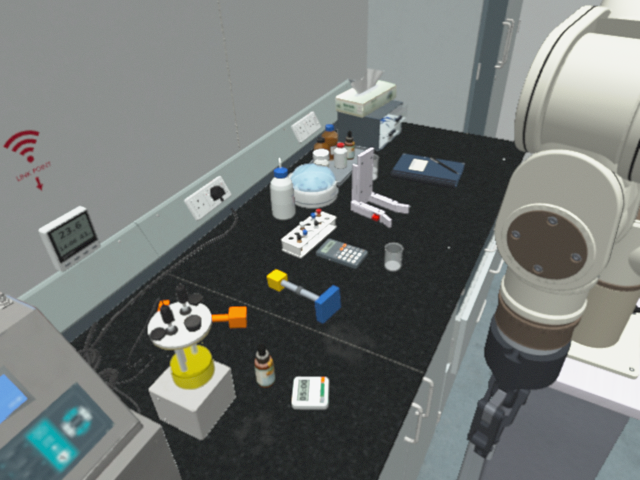

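View pics/t0.png

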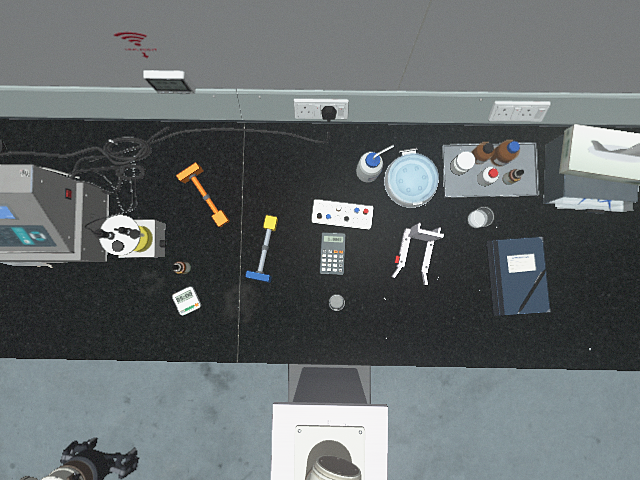

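Scene view: the blue/yellow post lies with its head at (278,280) and its foot at (328,303). The orange look-alike is at (237,317). The dock is at (375,190) with its red latch at (376,217).

Top view candidates are the orange post at (203,195) and the blue-foot/yellow-head post at (263,250). Blue foot and yellow head fit the description, so it is the one at (263,250). The dock is at (417,255), mouth toward the robot. I'll confirm in one crop and measure.

```bash
python3 - <<'E'
from h import *
a=cam('scene');b=cam('top')
im=b['image'][200:310,230:450]
save(cv2.resize(im,None,fx=3.6,fy=3.6,interpolation=cv2.INTER_CUBIC),'crop.png')
for c in(a,b):
    h=hsv(c)
    for nm,lo,hi in(('blue',(105,140,60),(120,255,255)),('yel',(22,170,120),(32,255,255)),('red',(0,180,120),(4,255,255))):
        m=cv2.inRange(h,lo,hi)
        n,l,st,ce=cv2.connectedComponentsWithStats(m)
        for i in range(1,n):
            if st[i,4]>15:
                p,_=cloud(c,(l==i).astype('uint8'))
                print(c['n'],nm,ce[i].round(1),st[i].tolist(),p.mean(0).round(3) if len(p) else'',p.min(0).round(3),p.max(0).round(3))
# dock points by height in the top view
p,q=cloud(b)
s=(q[:,0]>385)&(q[:,0]<450)&(q[:,1]>218)&(q[:,1]<292)&(p[:,2]>0.012)
p=p[s];q=q[s]
print(len(p),np.histogram(p[:,2],bins=np.arange(0.01,0.2,0.01)))
for lo,hi in((0.018,0.05),(0.16,0.2)):
    k=p[(p[:,2]>lo)&(p[:,2]<hi)]; r=cv2.minAreaRect(k[:,:2].astype('float32')*1000); print(lo,r,cv2.boxPoints(r).round(0).tolist(),np.median(k[:,2]))
# table points
m=(np.abs(cloud(b)[0][:,2])<0.02); print(np.median(cloud(b)[0][m][:,2]))
E
```

```text
scene blue [329.5 127.4] [326, 125, 8, 6, 44] [ 0.845 -0.463  0.116] [ 0.832 -0.668  0.029] [ 0.941 -0.448  0.124]
scene blue [280.4 172.2] [274, 167, 14, 11, 124] [ 0.802 -0.096  0.137] [ 0.784 -0.332  0.001] [ 0.94  -0.078  0.152]
scene blue [312.3 214.4] [310, 212, 5, 6, 17] [ 0.694 -0.074  0.044] [ 0.681 -0.14   0.003] [ 0.734 -0.054  0.055]
scene blue [327.5 303.5] [315, 285, 26, 38, 658] [0.497 0.208 0.036] [ 0.483  0.112 -0.002] [0.543 0.239 0.061]
scene yel [276.  278.9] [267, 269, 20, 22, 289] [0.649 0.18  0.025] [0.63  0.125 0.   ] [0.695 0.195 0.039]
scene yel [193.1 368.3] [170, 345, 43, 43, 1203] [0.583 0.52  0.118] [0.557 0.411 0.001] [0.661 0.549 0.205]
scene red [340.1 144.9] [338, 143, 5, 4, 16] [ 0.783 -0.418  0.085] [ 0.776 -0.435  0.079] [ 0.793 -0.407  0.09 ]
scene red [375.2 216.9] [372, 214, 7, 7, 31] [ 0.553 -0.181  0.013] [ 0.543 -0.197  0.006] [ 0.563 -0.169  0.018]
top blue [513.4 146.4] [508, 142, 11, 10, 86] [ 0.851 -0.463  0.122] [ 0.838 -0.476  0.114] [ 0.863 -0.45   0.127]
top blue [372.2 159.9] [366, 153, 14, 14, 138] [ 0.805 -0.096  0.145] [ 0.79  -0.115  0.134] [ 0.824 -0.081  0.154]
top blue [257.  275.9] [245, 270, 25, 12, 167] [0.504 0.203 0.055] [ 0.491  0.17  -0.005] [0.52  0.246 0.063]
954 (array([ 53, 458,  88,  12,  15,  21,  12,  20,  20,  18,  20,  19,  32,
        33,  16,  16,  98,   3]), array([0.01, 0.02, 0.03, 0.04, 0.05, 0.06, 0.07, 0.08, 0.09, 0.1 , 0.11,
       0.12, 0.13, 0.14, 0.15, 0.16, 0.17, 0.18, 0.19]))
0.018 ((570.0079956054688, -226.685546875), (98.18645477294922, 145.2724151611328), 78.65415954589844) [[489.0, -261.0], [632.0, -289.0], [651.0, -193.0], [508.0, -164.0]] 0.027023633218483667
0.16 ((617.7737426757812, -238.18333435058594), (63.922237396240234, 9.40644645690918), 78.63652038574219) [[607.0, -269.0], [616.0, -270.0], [629.0, -208.0], [619.0, -206.0]] 0.1747449070491276
0.0010208745337143554
```

View pics/crop.png

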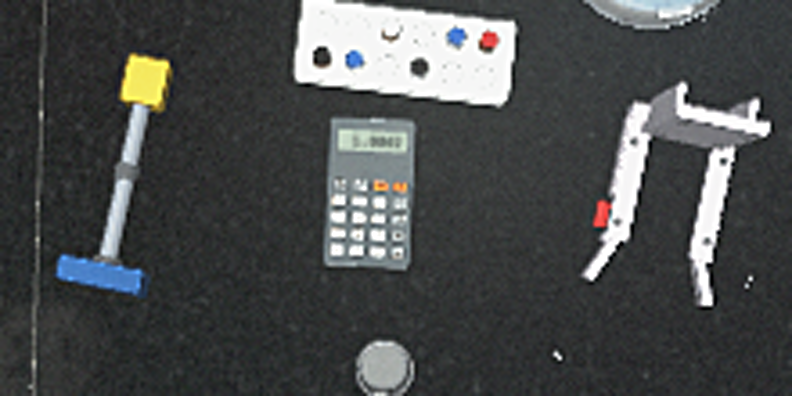

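The crop confirms the blue-footed, yellow-headed post on the left and the dock on the right, with its red latch on the dock's left (+y) wall. Next I measure the post precisely and refine the dock.

```bash
python3 - <<'E'
from h import *
b=cam('top');h=hsv(b)
print(h[223,270],h[276,257])
m=cv2.inRange(h,(20,120,60),(35,255,255)); 
n,l,st,ce=cv2.connectedComponentsWithStats(m)
for i in range(1,n):
    if st[i,4]>40 and 255<ce[i][0]<285:
        mm=(l==i).astype('uint8'); q=np.argwhere(mm)[:,::-1]
        w=onplane(b,q,0.033)*1000; r=cv2.minAreaRect(w[:,:2].astype('float32')); print('head',ce[i],st[i],r,w.mean(0))
        z=cloud(b,mm)[0]; print(np.percentile(z[:,2],[10,50,90]))
m=cv2.inRange(h,(100,120,60),(125,255,255)); m[:, :235]=0; m[:,275:]=0; m[:265]=0
q=np.argwhere(m)[:,::-1]; w=onplane(b,q,0.058)*1000; r=cv2.minAreaRect(w[:,:2].astype('float32')); print('foot',r,cv2.boxPoints(r).round(1).tolist())
# rod: grey pixels between
rod=((h[...,2]>95)&(h[...,1]<70)).astype('uint8'); rod[:233]=0;rod[266:]=0;rod[:,:255]=0;rod[:,275:]=0
q=np.argwhere(rod)[:,::-1]; w=onplane(b,q,0.03)*1000
v=cv2.fitLine(w[:,:2].astype('float32'),cv2.DIST_L2,0,.01,.01).ravel(); print('rod',len(q),v,np.degrees(np.arctan2(v[1],v[0])))
# lips / wall tops of dock in colour: bright pixels, z 15..40
wm=((h[...,2]>150)&(h[...,1]<40)).astype('uint8'); wm[:,:388]=0;wm[:,448:]=0;wm[:222]=0;wm[290:]=0
n,l,st,ce=cv2.connectedComponentsWithStats(wm)
for i in range(1,n):
    if st[i,4]>30:
        q=np.argwhere(l==i)[:,::-1]; w=onplane(b,q,0.027)*1000
        print('dock part',st[i],cv2.boxPoints(cv2.minAreaRect(w[:,:2].astype('float32'))).round(0).tolist())
        # straight rows
        for y in range(240,288,6):
            k=q[q[:,1]==y]
            for side in (k[k[:,0]<417],k[k[:,0]>=417]):
                if len(side): print(y,onplane(b,[[side[:,0].min()-.5,y],[side[:,0].max()+.5,y]],0.027)[:,:2].round(4).tolist())
E
```

```text
[ 28 154 245] [107 162 203]
head [270.08695652 222.23913043] [263 215  15  16 184] ((652.3778686523438, 174.2467041015625), (37.05799102783203, 40.81095504760742), 80.1772689819336) [653.06828012 174.30734589  33.        ]
[0.01128365 0.03339839 0.03771989]
foot ((504.23370361328125, 200.09014892578125), (69.58235168457031, 20.446386337280273), 78.9482650756836) [[487.5, 167.89999389648438], [507.6000061035156, 164.0], [520.9000244140625, 232.3000030517578], [500.8999938964844, 236.1999969482422]]
rod 162 [ 9.8027450e-01 -1.9764087e-01  5.7895026e+02  1.8878745e+02] -11.399037
dock part [417 223  27  15 131] [[619.0, -304.0], [645.0, -309.0], [660.0, -235.0], [634.0, -230.0]]
dock part [392 228  19  50 295] [[502.0, -187.0], [638.0, -224.0], [645.0, -200.0], [509.0, -163.0]]
240 [[0.6101, -0.1928], [0.6105, -0.2121]]
246 [[0.5934, -0.1874], [0.5938, -0.2094]]
252 [[0.5768, -0.1847], [0.5771, -0.204]]
258 [[0.5602, -0.1848], [0.5605, -0.2013]]
264 [[0.5436, -0.1794], [0.5439, -0.1987]]
270 [[0.527, -0.174], [0.5272, -0.185]]
276 [[0.5103, -0.1632], [0.5105, -0.1741]]
dock part [421 240  13  45 239] [[489.0, -260.0], [611.0, -278.0], [614.0, -257.0], [492.0, -239.0]]
240 [[0.6115, -0.2754], [0.6115, -0.2782]]
246 [[0.5946, -0.259], [0.5949, -0.2755]]
252 [[0.5779, -0.2535], [0.5783, -0.2727]]
258 [[0.5614, -0.2508], [0.5617, -0.27]]
264 [[0.5448, -0.2481], [0.5451, -0.2646]]
270 [[0.5282, -0.2427], [0.5285, -0.2618]]
276 [[0.5119, -0.2509], [0.512, -0.2591]]
282 [[0.4955, -0.2537], [0.4956, -0.2619]]
```

```bash
cat >> h.py <<'E'
YAW=np.radians(-11.3)
def Rt(yaw,lean,ysign=1):
    """tool z = sin(lean) d - cos(lean) up, d = heading yaw; tool y = left of d (times ysign)"""
    d=np.array([np.cos(yaw),np.sin(yaw),0]); y=ysign*np.array([-d[1],d[0],0])
    z=np.sin(lean)*d-np.cos(lean)*np.array([0,0,1.]); return R.from_matrix(np.c_[np.cross(y,z),y,z])
def plan(poses,dec=3):
    """poses: list of (p,R) for consecutive rows; prints call rows relative to the measured pose"""
    o=bot.get_obs(); R0=R.from_quat(o['tool_rot']); p0=np.array(o['eef_pos'])
    S=[(R0.inv().apply(np.array(p)-p0)/.25).round(dec).tolist() for p,_ in poses]
    T=[((R0.inv()*r).as_rotvec()/.5).round(dec).tolist() for _,r in poses]
    print('slide',S); print('rotation',T)
def line(p,r,n=8,rows=8):
    """straight n-row approach to (p,r) from the measured pose, then hold"""
    o=bot.get_obs(); p0=np.array(o['eef_pos']); R0=R.from_quat(o['tool_rot']); dv=(R0.inv()*r).as_rotvec()
    return [(p0+(np.array(p)-p0)*min(1,i/n),R0*R.from_rotvec(dv*min(1,i/n))) for i in range(1,rows+1)]
def st():
    o=bot.get_obs(); print('t%.1f'%o['clock'],'p',np.round(o['eef_pos'],4),'q',np.round(o['tool_rot'],3),'F',np.round(o['ft_force'],1),'w %.4f g %.1f'%(o['grip_width'],o['grasp_force']),'j',np.round(o['joint_pos'],2))
E
python3 - <<'E'
from h import *
p0=np.array(bot.get_obs()['eef_pos']); g=np.array([.653,.174,.15])
plan(line(p0+(g-p0)*.38,Rt(YAW,0)),2)
E
```

```text
slide [[-0.11, -0.03, 0.01], [-0.23, -0.07, 0.02], [-0.34, -0.1, 0.03], [-0.45, -0.14, 0.04], [-0.57, -0.17, 0.05], [-0.68, -0.21, 0.06], [-0.79, -0.24, 0.07], [-0.91, -0.28, 0.07]]
rotation [[-0.0, 0.0, -0.01], [-0.0, 0.0, -0.02], [-0.0, 0.0, -0.02], [-0.0, 0.0, -0.03], [-0.0, 0.0, -0.04], [-0.0, 0.0, -0.05], [-0.0, 0.0, -0.06], [-0.0, 0.0, -0.06]]
```

drive_tool(slide=[[-0.11,-0.03,0],[-0.23,-0.07,0],[-0.34,-0.1,0],[-0.45,-0.14,0],[-0.57,-0.17,0],[-0.68,-0.21,0],[-0.8,-0.24,0],[-0.91,-0.28,0]], rotation=[[0,0,-0.01],[0,0,-0.02],[0,0,-0.02],[0,0,-0.03],[0,0,-0.04],[0,0,-0.05],[0,0,-0.06],[0,0,-0.06]], gripper=1)

```text
clock: 1.25
eef_pos: [0.32, 0.3667, 0.1994]
tool_rot: [0.099, 0.995, 0.0, -0.0]
ft_force: [0.0, 1.2, -0.3]
grip_width: 0.0854
grasp_force: 0.0
```

```bash
python3 - <<'E'
from h import *
st()
p0=np.array(bot.get_obs()['eef_pos']); g=np.array([.653,.174,.15])
plan(line(p0+(g-p0)*.6,Rt(YAW,0)),2)
E
```

```text
t1.2 p [0.32   0.3667 0.1994] q [ 0.099  0.995  0.    -0.   ] F [ 0.   1.2 -0.3] w 0.0854 g 0.0 j [ 0.85  0.21 -0.03  1.33  0.    1.05]
slide [[-0.11, -0.04, 0.01], [-0.22, -0.07, 0.03], [-0.33, -0.11, 0.04], [-0.44, -0.15, 0.06], [-0.55, -0.18, 0.07], [-0.66, -0.22, 0.09], [-0.77, -0.26, 0.1], [-0.87, -0.3, 0.12]]
rotation [[0.0, -0.0, -0.0], [0.0, -0.0, -0.0], [0.0, -0.0, -0.0], [0.0, -0.0, -0.0], [0.0, -0.0, -0.0], [0.0, -0.0, -0.0], [0.0, -0.0, -0.0], [0.0, -0.0, -0.0]]
```

drive_tool(slide=[[-0.11,-0.04,0],[-0.22,-0.07,0],[-0.33,-0.11,0.02],[-0.44,-0.15,0.04],[-0.55,-0.18,0.06],[-0.66,-0.22,0.08],[-0.77,-0.26,0.1],[-0.87,-0.3,0.12]], rotation=[[0,0,0],[0,0,0],[0,0,0],[0,0,0],[0,0,0],[0,0,0],[0,0,0],[0,0,0]])

```text
clock: 2.25
eef_pos: [0.5183, 0.2501, 0.1691]
tool_rot: [0.099, 0.995, -0.0, -0.0]
ft_force: [0.2, -0.0, 0.4]
grip_width: 0.085
grasp_force: 0.0
```

```bash
python3 - <<'E'
from h import *
st()
plan(line([.653,.174,.08],Rt(YAW,0),7),3)
E
```

```text
t2.2 p [0.5183 0.2501 0.1691] q [ 0.099  0.995 -0.    -0.   ] F [ 0.2 -0.   0.4] w 0.0850 g 0.0 j [0.45 0.4  0.16 1.32 0.   0.65]
slide [[-0.084, -0.027, 0.051], [-0.168, -0.055, 0.102], [-0.252, -0.082, 0.153], [-0.336, -0.11, 0.204], [-0.42, -0.137, 0.254], [-0.504, -0.164, 0.305], [-0.588, -0.192, 0.356], [-0.588, -0.192, 0.356]]
rotation [[-0.0, -0.0, -0.001], [-0.0, -0.0, -0.001], [-0.0, -0.0, -0.002], [-0.0, -0.0, -0.002], [-0.0, -0.0, -0.003], [-0.0, -0.001, -0.003], [-0.0, -0.001, -0.004], [-0.0, -0.001, -0.004]]
```

drive_tool(slide=[[-0.084,-0.027,0.051],[-0.168,-0.055,0.102],[-0.252,-0.082,0.153],[-0.336,-0.11,0.204],[-0.42,-0.137,0.254],[-0.504,-0.164,0.305],[-0.588,-0.192,0.356],[-0.588,-0.192,0.356]], rotation=[[0,0,0],[0,0,0],[0,0,0],[0,0,0],[0,0,0],[0,0,0],[0,0,0],[0,0,0]])

```text
clock: 3.25
eef_pos: [0.6526, 0.173, 0.0782]
tool_rot: [0.1, 0.995, -0.001, -0.001]
ft_force: [-0.3, 0.4, -0.0]
grip_width: 0.0856
grasp_force: 0.0
```

```bash
python3 - <<'E'
from h import *
st()
plan(line([.653,.174,.003],Rt(YAW,0),6),3)
c=cam('scene'); save(cv2.resize(c['image'][200:360,220:420],None,fx=3.5,fy=3.5),'s1.png')
E
```

```text
t3.2 p [0.6526 0.173  0.0782] q [ 0.1    0.995 -0.001 -0.001] F [-0.3  0.4 -0. ] w 0.0856 g 0.0 j [ 0.26  0.66  0.34  1.25 -0.    0.46]
slide [[-0.0, 0.001, 0.05], [-0.001, 0.001, 0.1], [-0.001, 0.002, 0.15], [-0.001, 0.003, 0.2], [-0.001, 0.004, 0.251], [-0.002, 0.004, 0.301], [-0.002, 0.004, 0.301], [-0.002, 0.004, 0.301]]
rotation [[-0.0, -0.001, -0.001], [-0.001, -0.002, -0.002], [-0.001, -0.002, -0.004], [-0.002, -0.003, -0.005], [-0.002, -0.004, -0.006], [-0.003, -0.005, -0.007], [-0.003, -0.005, -0.007], [-0.003, -0.005, -0.007]]
```

View pics/s1.png

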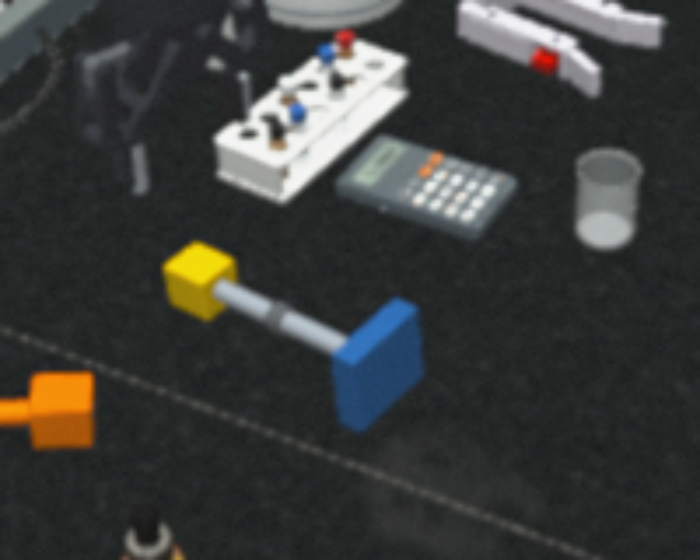

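The gripper straddles the head: the fingertips at crop (140,185) and (248,100) lie centred above the yellow head at (200,280). Now descend.

drive_tool(slide=[[0,0.004,0.05],[0,0.004,0.1],[-0.001,0.004,0.15],[-0.001,0.004,0.2],[-0.002,0.004,0.25],[-0.002,0.004,0.3],[-0.002,0.004,0.3],[-0.002,0.004,0.3]], rotation=[[0,0,0],[0,0,0],[0,0,0],[0,0,0],[0,0,0],[0,0,0],[0,0,0],[0,0,0]])

```text
clock: 4.3
eef_pos: [0.6531, 0.1756, 0.0057]
tool_rot: [0.099, 0.995, 0.0, 0.0]
ft_force: [-0.3, 0.7, 0.9]
grip_width: 0.0855
grasp_force: 0.0
```

drive_tool(slide=[[0,0,0],[0,0,0],[0,0,0],[0,0,0],[0,0,0],[0,0,0],[0,0,0],[0,0,0]], rotation=[[0,0,0],[0,0,0],[0,0,0],[0,0,0],[0,0,0],[0,0,0],[0,0,0],[0,0,0]], gripper=0.36)

```text
clock: 5.3
eef_pos: [0.6528, 0.1755, 0.0055]
tool_rot: [0.099, 0.995, -0.0, -0.0]
ft_force: [-0.1, 0.4, 0.7]
grip_width: 0.0307
grasp_force: 0.0
```

Opening 30.7 mm with no grip force, so the head may not be between the pads. I'll look.

```bash
python3 - <<'E'
from h import *
a=cam('scene');b=cam('top')
st()
A=cv2.resize(a['image'][225:345,220:360],(466,400)); B=cv2.resize(b['image'][190:290,225:305],(320,400)); save(np.hstack([A,B]),'g1.png')
E
```

```text
t5.4 p [0.6528 0.1755 0.0055] q [ 0.099  0.995  0.    -0.   ] F [-0.6  0.6 -0. ] w 0.0308 g 0.0 j [0.26 0.72 0.24 1.1  0.   0.46]
```

View pics/g1.png

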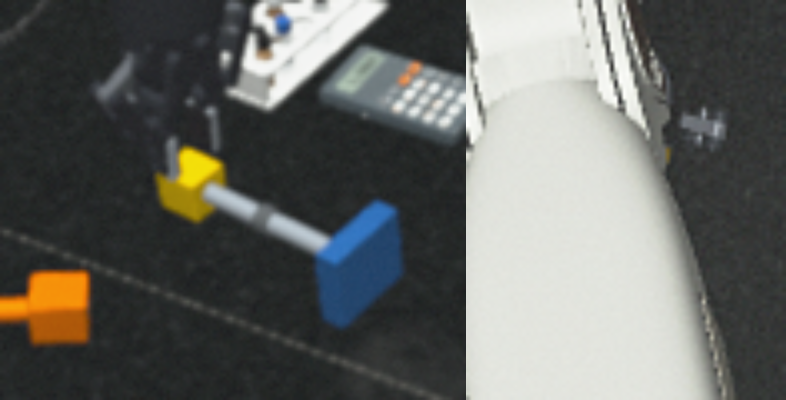

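The left fingertip (172,178) lies beside the head's left face and the right one (213,148) behind it, so the head is between the pads and barely touched. Close a bit further.

drive_tool(slide=[[0,0,0],[0,0,0],[0,0,0],[0,0,0],[0,0,0],[0,0,0],[0,0,0],[0,0,0]], rotation=[[0,0,0],[0,0,0],[0,0,0],[0,0,0],[0,0,0],[0,0,0],[0,0,0],[0,0,0]], gripper=0.32)

```text
clock: 6.4
eef_pos: [0.6528, 0.1755, 0.0055]
tool_rot: [0.099, 0.995, 0.0, 0.0]
ft_force: [0.0, -1.2, -0.1]
grip_width: 0.0274
grasp_force: 0.0
```

```bash
python3 - <<'E'
from h import *
a=cam('scene')
st()
h=hsv(a); m=cv2.inRange(h,(20,120,60),(35,255,255)); m[:,:255]=0;m[:,300:]=0;m[:260]=0;m[310:]=0
q=np.argwhere(m)[:,::-1]; print(len(q),q.mean(0),q.min(0),q.max(0))
p,_=cloud(a,m); print(np.median(p,0))
E
```

```text
t6.5 p [0.6528 0.1755 0.0055] q [0.099 0.995 0.    0.   ] F [ 0.1 -0.   0.4] w 0.0274 g 0.0 j [0.26 0.72 0.24 1.1  0.   0.46]
297 [276.81144781 279.91582492] [266 269] [287 291]
[0.64491732 0.18629211 0.02638237]
```

```bash
python3 - <<'E'
from h import *
a=cam('scene')
save(cv2.resize(a['image'][235:305,240:320],None,fx=8,fy=8,interpolation=cv2.INTER_CUBIC),'g2.png')
o=np.array(bot.get_obs()['eef_pos']); R0=R.from_quat(bot.get_obs()['tool_rot'])
p,q=cloud(a); t=R0.inv().apply(p-o)*1000
def proj(P):
    c=R.from_quat(a['orientation']).inv().apply(np.array(P)-a['xyz']); s=np.array([c[0],-c[1]])/-c[2]; s*=1+a['k1']*(s@s); K=a['camera_matrix']; return s*K[0,0]+[K[0,2],K[1,2]]
print('tcp px',proj(o),'crop',(proj(o)-[240,235])*8,'z of tcp',o)
for dz in(-19,-40): print(dz,(proj(o+R0.apply([0,0,dz/1000]))-[240,235])*8)
hc=np.array([.653,.174,.017]); print('headc',(proj(hc)-[240,235])*8)
s=(np.abs(t[:,0])<40)&(np.abs(t[:,1])<60)&(t[:,2]>-80)&(p[:,2]>.012)
for lo in range(-80,30,10):
    k=s&(t[:,2]>=lo)&(t[:,2]<lo+10); 
    if k.any(): print(lo,k.sum(),t[k].min(0).round(),t[k].max(0).round(),q[k].min(0),q[k].max(0))
E
```

```text
tcp px [276.36898821 283.78981366] crop [290.95190567 390.31850931] z of tcp [0.65279084 0.1754868  0.0054934 ]
-19 [285.57363176 341.66303679]
-40 [279.5008895  286.76953937]
headc [289.86737457 357.78677479]
-80 55 [-11. -36. -80.] [ 14.  41. -70.] [264 251] [286 269]
-70 54 [-10. -27. -70.] [ 14.  28. -60.] [266 256] [284 270]
-60 68 [-11. -27. -60.] [ 13.  29. -50.] [264 260] [285 274]
-50 57 [-11. -30. -49.] [ 12.  28. -40.] [265 263] [285 277]
-40 58 [-10. -19. -40.] [ 22.  24. -30.] [267 267] [284 280]
-30 129 [-14. -19. -30.] [ 38.  16. -20.] [267 270] [288 284]
-20 74 [-16. -16. -20.] [ 39.  17. -10.] [267 278] [287 287]
-10 13 [-12. -16.  -9.] [21. 16. -7.] [268 281] [287 288]
```

View pics/g2.png

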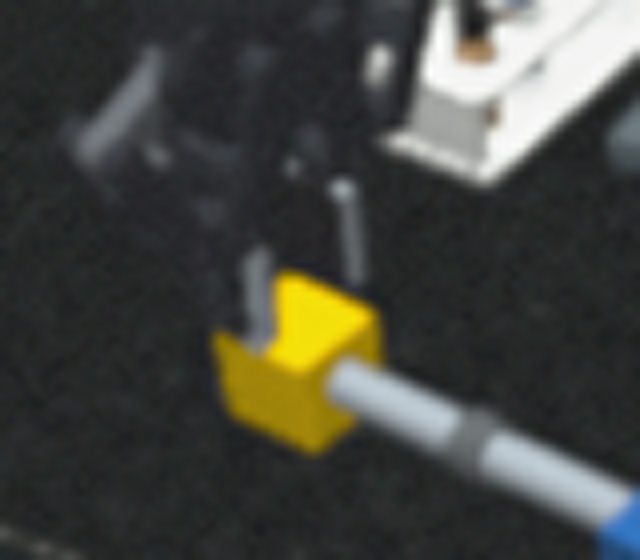

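```bash
python3 - <<'E'
from h import *
a=cam('scene'); o=bot.get_obs(); R0=R.from_quat(o['tool_rot'])
for u,vs in((272,range(262,284)),(284,range(256,274,1))):
    for v in vs:
        z=a['z_map'][v,u]; w=np.array(a['xyz'])+rays(a,[[u,v]])[0]*z
        print(u,v,a['image'][v,u],w.round(3),'tool',(R0.inv().apply(w-o['eef_pos'])*1000).round())
E
```

```text
272 262 [39 40 43] [0.643 0.195 0.089] tool [ 13.  17. -84.]
272 263 [38 39 43] [0.644 0.195 0.086] tool [ 13.  17. -81.]
272 264 [43 44 47] [0.644 0.194 0.083] tool [ 12.  17. -77.]
272 265 [54 57 61] [0.645 0.194 0.079] tool [ 11.  16. -74.]
272 266 [88 92 96] [0.646 0.193 0.076] tool [ 10.  16. -70.]
272 267 [104 109 113] [0.645 0.195 0.075] tool [ 12.  18. -69.]
272 268 [106 112 116] [0.646 0.194 0.071] tool [ 11.  17. -65.]
272 269 [108 113 118] [0.646 0.195 0.068] tool [ 11.  18. -63.]
272 270 [108 114 118] [0.646 0.195 0.065] tool [ 10.  17. -59.]
272 271 [109 116 121] [0.645 0.197 0.064] tool [ 12.  19. -59.]
272 272 [112 120 126] [0.648 0.194 0.058] tool [  9.  17. -52.]
272 273 [113 120 124] [0.645 0.197 0.058] tool [ 12.  20. -53.]
272 274 [108 113 119] [0.647 0.196 0.053] tool [ 10.  18. -48.]
272 275 [105 110 116] [0.648 0.195 0.05 ] tool [  9.  18. -44.]
272 276 [105 113 120] [0.648 0.195 0.047] tool [  9.  18. -41.]
272 277 [117 122 125] [0.647 0.196 0.045] tool [ 10.  19. -39.]
272 278 [138 133 114] [0.647 0.198 0.043] tool [ 11.  20. -38.]
272 279 [160 136  63] [0.65
[... 705 characters left out ...]
11. -21. -58.]
284 263 [85 89 93] [0.638 0.158 0.062] tool [ 11. -20. -56.]
284 264 [89 92 96] [0.637 0.159 0.059] tool [ 12. -20. -54.]
284 265 [89 94 98] [0.639 0.157 0.055] tool [ 10. -21. -49.]
284 266 [ 93  98 100] [0.637 0.16  0.054] tool [ 12. -19. -49.]
284 267 [ 94  98 101] [0.636 0.162 0.053] tool [ 14. -17. -48.]
284 268 [ 93  98 101] [0.638 0.159 0.048] tool [ 11. -19. -42.]
284 269 [90 94 98] [0.638 0.16  0.045] tool [ 12. -18. -40.]
284 270 [68 70 74] [0.666 0.122 0.003] tool [-23. -50.   2.]
284 271 [48 48 50] [0.665 0.122 0.   ] tool [-23. -50.   5.]
284 272 [117  99  25] [0.661 0.129 0.004] tool [-17. -44.   1.]
284 273 [216 176   9] [0.638 0.161 0.034] tool [ 12. -17. -28.]
```

The depth map shows the fingertips about 37 mm higher than the reported TCP: tips at z≈0.042 with TCP z=0.0055, and they closed just above the head. I'll open, go lower in a guarded step and re-measure.

drive_tool(slide=[[0,0,0],[0,0,0],[0,0,0],[0,0,0],[0,0,0.02],[0,0,0.04],[0,0,0.06],[0,0,0.06]], rotation=[[0,0,0],[0,0,0],[0,0,0],[0,0,0],[0,0,0],[0,0,0],[0,0,0],[0,0,0]], gripper=0.7)

```text
clock: 7.55
eef_pos: [0.6521, 0.1753, -0.0104]
tool_rot: [0.099, 0.995, -0.0, -0.001]
ft_force: [-0.9, -0.7, 0.7]
grip_width: 0.06
grasp_force: 0.0
```

```bash
cat >> h.py <<'E'
def tips(a):
    """bright-grey finger strip points seen from the scene camera, near the TCP, tool frame mm"""
    o=bot.get_obs(); R0=R.from_quat(o['tool_rot']); p,q=cloud(a); t=R0.inv().apply(p-o['eef_pos'])*1000
    h=hsv(a)[q[:,1],q[:,0]]
    s=(np.abs(t[:,0])<25)&(np.abs(t[:,1])<60)&(t[:,2]>-90)&(t[:,2]<40)&(h[:,1]<60)&(p[:,2]>.008)
    for nm,k in(('L',s&(t[:,1]>0)),('R',s&(t[:,1]<=0))):
        k=np.nonzero(k)[0]; k=k[np.argsort(t[k,2])][-6:]
        print(nm,[(t[i].round().astype(int).tolist(),(p[i]*1000).round().astype(int).tolist(),q[i].tolist(),a['image'][q[i,1],q[i,0]].tolist()) for i in k])
E
python3 - <<'E'
from h import *
st(); tips(cam('scene'))
E
```

```text
t7.5 p [ 0.6521  0.1753 -0.0104] q [ 0.099  0.995 -0.    -0.001] F [-0.9 -0.7  0.7] w 0.0600 g 0.0 j [ 0.26  0.73  0.23  1.07 -0.    0.46]
L [([22, 6, -34], [632, 186, 24], [281, 283], [155, 155, 146]), ([20, 3, -34], [634, 182, 24], [281, 282], [167, 162, 141]), ([24, 4, -33], [630, 184, 23], [282, 283], [166, 175, 182]), ([24, 4, -31], [630, 184, 21], [282, 284], [141, 149, 154]), ([21, 5, -29], [633, 184, 19], [281, 284], [140, 135, 122]), ([23, 4, -27], [631, 184, 17], [282, 285], [128, 123, 105])]
R [([4, -31, -39], [643, 145, 29], [286, 270], [38, 37, 40]), ([10, -32, -39], [637, 146, 29], [288, 271], [41, 43, 43]), ([-8, -33, -39], [653, 142, 29], [283, 268], [36, 39, 39]), ([20, -4, -35], [632, 176, 26], [283, 280], [173, 174, 164]), ([21, -6, -35], [631, 174, 25], [284, 280], [167, 166, 150]), ([21, -15, -26], [629, 165, 16], [287, 281], [133, 132, 122])]
```

drive_tool(slide=[[0,0,0.02],[0,0,0.04],[0,0,0.06],[0,0,0.08],[0,0,0.08],[0,0,0.08],[0,0,0.08],[0,0,0.08]], rotation=[[0,0,0],[0,0,0],[0,0,0],[0,0,0],[0,0,0],[0,0,0],[0,0,0],[0,0,0]])

```text
clock: 8.6
eef_pos: [0.653, 0.1755, -0.0292]
tool_rot: [0.099, 0.995, 0.0, 0.0]
ft_force: [0.3, -0.4, -0.1]
grip_width: 0.0598
grasp_force: 0.0
```

drive_tool(slide=[[0,0,0],[0,0,0],[0,0,0],[0,0,0],[0,0,0],[0,0,0],[0,0,0],[0,0,0]], rotation=[[0,0,0],[0,0,0],[0,0,0],[0,0,0],[0,0,0],[0,0,0],[0,0,0],[0,0,0]], gripper=0.36)

```text
clock: 9.6
eef_pos: [0.6529, 0.1755, -0.0293]
tool_rot: [0.099, 0.995, 0.0, 0.0]
ft_force: [-0.9, 0.5, 3.3]
grip_width: 0.0313
grasp_force: 38.4
```

```bash
cat >> h.py <<'E'
D=np.array([np.cos(YAW),np.sin(YAW),0]); UP=np.array([0,0,1.])
PIV=np.array([.492,.2055,0]); C=.054   # pivot edge middle; pad centre lies C behind the reported TCP
def G(phi,gx=-.007,gz=.162):
    s,c=np.sin(np.radians(phi)),np.cos(np.radians(phi)); ox=c*D-s*UP; oz=s*D+c*UP
    return PIV+(gx-.028)*ox+gz*oz
def arc(phis,leans):
    return [(G(f)+Rt(YAW,np.radians(l)).apply([0,0,C]),Rt(YAW,np.radians(l))) for f,l in zip(phis,leans)]
E
python3 - <<'E'
from h import *
st(); print(G(93.8)+[0,0,-C])
plan(arc([93.8,93.8,92,89,86,83,80,80],[0]*8))
E
```

```text
t9.6 p [ 0.6529  0.1755 -0.0293] q [0.099 0.995 0.    0.   ] F [-0.9  0.5  3.3] w 0.0313 g 38.4 j [ 0.26  0.75  0.21  1.03 -0.    0.46]
[ 0.65278494  0.173372   -0.02981332]
slide [[-0.001, -0.009, 0.002], [-0.001, -0.009, 0.002], [0.002, -0.009, -0.018], [0.009, -0.009, -0.052], [0.018, -0.009, -0.086], [0.029, -0.009, -0.119], [0.041, -0.009, -0.151], [0.041, -0.009, -0.151]]
rotation [[0.0, 0.001, -0.003], [0.0, 0.001, -0.003], [0.0, 0.001, -0.003], [0.0, 0.001, -0.003], [0.0, 0.001, -0.003], [0.0, 0.001, -0.003], [0.0, 0.001, -0.003], [0.0, 0.001, -0.003]]
```

drive_tool(slide=[[0,0,0],[0,0,0],[0,0,0],[0.002,0,-0.018],[0.005,0,-0.035],[0.01,0,-0.06],[0.01,0,-0.06],[0.01,0,-0.06]], rotation=[[0,0,0],[0,0,0],[0,0,0],[0,0,0],[0,0,0],[0,0,0],[0,0,0],[0,0,0]], gripper=0.366)

```text
clock: 10.6
eef_pos: [0.6507, 0.1762, -0.0143]
tool_rot: [0.099, 0.995, 0.0, 0.0]
ft_force: [1.0, -0.4, -1.9]
grip_width: 0.0318
grasp_force: 33.7
```

```bash
cat >> h.py <<'E'
def foot(a):
    """blue foot and yellow head in the scene view"""
    h=hsv(a); out=[]
    for lo,hi in(((100,130,40),(125,255,255)),((20,120,60),(35,255,255))):
        m=cv2.inRange(h,lo,hi); m[:,:215]=0; m[:240 if lo[0]==100 else 150]=0; m[350:]=0; m[:,400:]=0
        n,l,s,c=cv2.connectedComponentsWithStats(m); i=1+np.argmax(s[1:,4]); mm=cv2.erode((l==i).astype('uint8'),np.ones((3,3)))
        p,q=cloud(a,mm); print('px',c[i].round(1),s[i].tolist(),'xyz med',np.median(p,0).round(3),'1-99%',np.percentile(p,1,0).round(3),np.percentile(p,99,0).round(3))
        out.append((p,q))
    return out
E
python3 - <<'E'
from h import *
st(); foot(cam('scene'))
E
```

```text
t10.6 p [ 0.6507  0.1762 -0.0143] q [0.099 0.995 0.    0.   ] F [ 1.  -0.4 -1.9] w 0.0318 g 33.7 j [0.26 0.73 0.22 1.06 0.   0.46]
px [327.2 304.8] [315, 286, 26, 38, 642] xyz med [0.494 0.215 0.041] 1-99% [0.485 0.179 0.007] [0.51 0.24 0.06]
px [279.  274.3] [273, 264, 15, 24, 215] xyz med [0.638 0.177 0.048] 1-99% [0.628 0.161 0.021] [0.659 0.197 0.052]
```

```bash
sed -i 's/^PIV=.*;/PIV=np.array([.4924,.2077,0]);/' h.py; python3 - <<'E'
from h import *
print(G(88)+[0,0,-C])
f=np.array([86,83,80,76,72,68,64,60]); plan(arc(f,(88-f)*.4))
E
```

```text
Traceback (most recent call last):
  File "h.py", line 51
    PIV=np.array([.4924,.2077,0]); pad centre lies C behind the reported TCP
                                       ^^^^^^
SyntaxError: invalid syntax
```

```bash
sed -i 's/^PIV=.*/PIV=np.array([.4924,.2077,0]); C=.054/' h.py; python3 - <<'E'
from h import *
print(G(88)+[0,0,-C])
f=np.array([86,83,80,76,72,68,64,60]); plan(arc(f,(88-f)*.4))
E
```

```text
[ 0.649965    0.17621541 -0.0133676 ]
slide [[0.006, -0.0, -0.026], [0.012, -0.0, -0.059], [0.019, -0.0, -0.092], [0.032, -0.0, -0.135], [0.048, -0.0, -0.176], [0.067, -0.0, -0.216], [0.088, -0.0, -0.254], [0.112, -0.0, -0.291]]
rotation [[0.001, -0.027, -0.003], [0.001, -0.069, -0.003], [0.001, -0.111, -0.003], [0.001, -0.167, -0.003], [0.001, -0.223, -0.003], [0.001, -0.278, -0.003], [0.001, -0.334, -0.003], [0.0, -0.39, -0.003]]
```

drive_tool(slide=[[0.005,0,-0.026],[0.012,0,-0.06],[0.02,0,-0.092],[0.032,0,-0.135],[0.048,0,-0.176],[0.067,0,-0.216],[0.088,0,-0.254],[0.112,0,-0.29]], rotation=[[0,-0.027,0],[0,-0.07,0],[0,-0.11,0],[0,-0.167,0],[0,-0.223,0],[0,-0.278,0],[0,-0.334,0],[0,-0.39,0]], gripper=0.37)

```text
clock: 11.65
eef_pos: [0.6227, 0.1817, 0.059]
tool_rot: [0.099, 0.99, -0.01, 0.098]
ft_force: [1.5, -0.5, -1.8]
grip_width: 0.0316
grasp_force: 22.4
```

```bash
python3 - <<'E'
from h import *
st(); foot(cam('scene'))
f=np.array([57,53,49,45,41,37,33,30]); plan(arc(f,(88-f)*.4))
E
```

```text
t11.7 p [0.6227 0.1817 0.059 ] q [ 0.099  0.99  -0.01   0.098] F [ 1.5 -0.5 -1.8] w 0.0316 g 22.4 j [ 0.34  0.49 -0.04  0.88 -0.1   0.53]
px [333.2 307.5] [317, 291, 33, 34, 401] xyz med [0.473 0.228 0.052] 1-99% [0.46  0.183 0.011] [0.501 0.245 0.059]
px [289.1 257.1] [283, 247, 15, 24, 189] xyz med [0.601 0.184 0.115] 1-99% [0.592 0.17  0.092] [0.612 0.202 0.123]
slide [[0.009, -0.001, -0.022], [0.03, -0.001, -0.06], [0.054, -0.001, -0.095], [0.08, -0.001, -0.129], [0.108, -0.001, -0.161], [0.139, -0.001, -0.191], [0.171, -0.001, -0.218], [0.197, -0.001, -0.236]]
rotation [[0.002, -0.038, -0.001], [0.002, -0.093, -0.001], [0.002, -0.149, -0.001], [0.002, -0.205, -0.001], [0.002, -0.261, -0.001], [0.002, -0.317, -0.001], [0.001, -0.373, -0.002], [0.001, -0.415, -0.002]]
```

drive_tool(slide=[[0.01,0,-0.022],[0.03,0,-0.06],[0.054,0,-0.095],[0.08,0,-0.13],[0.108,0,-0.16],[0.139,0,-0.19],[0.17,0,-0.218],[0.197,0,-0.236]], rotation=[[0,-0.038,0],[0,-0.093,0],[0,-0.15,0],[0,-0.205,0],[0,-0.26,0],[0,-0.317,0],[0,-0.373,0],[0,-0.415,0]])

```text
clock: 12.7
eef_pos: [0.5654, 0.1934, 0.108]
tool_rot: [0.098, 0.974, -0.02, 0.201]
ft_force: [3.5, -1.1, 1.4]
grip_width: 0.0317
grasp_force: 23.4
```

```bash
python3 - <<'E'
from h import *
st(); foot(cam('scene'))
f=np.array([27,24,21,18,15,12,10,8]); plan(arc(f,(88-f)*.4))
E
```

```text
t12.7 p [0.5654 0.1934 0.108 ] q [ 0.098  0.974 -0.02   0.201] F [ 3.5 -1.1  1.4] w 0.0317 g 23.4 j [ 0.47  0.25 -0.33  0.67 -0.25  0.63]
px [338.9 313.8] [319, 301, 39, 25, 543] xyz med [0.456 0.229 0.037] 1-99% [0.439 0.186 0.014] [0.495 0.248 0.047]
px [312.7 254. ] [306, 246, 14, 17, 131] xyz med [0.533 0.198 0.154] 1-99% [0.528 0.187 0.146] [0.537 0.215 0.162]
slide [[0.028, -0.001, -0.024], [0.051, -0.001, -0.045], [0.076, -0.001, -0.065], [0.101, -0.002, -0.083], [0.127, -0.002, -0.099], [0.154, -0.002, -0.114], [0.173, -0.002, -0.123], [0.192, -0.002, -0.132]]
rotation [[0.001, -0.037, -0.003], [0.001, -0.079, -0.004], [0.001, -0.121, -0.004], [0.001, -0.163, -0.004], [0.001, -0.205, -0.004], [0.001, -0.247, -0.004], [0.0, -0.275, -0.004], [0.0, -0.303, -0.004]]
```

drive_tool(slide=[[0.028,0,-0.024],[0.051,0,-0.045],[0.076,0,-0.065],[0.101,0,-0.083],[0.127,0,-0.099],[0.154,0,-0.114],[0.173,0,-0.123],[0.192,0,-0.132]], rotation=[[0,-0.037,0],[0,-0.08,0],[0,-0.12,0],[0,-0.163,0],[0,-0.205,0],[0,-0.247,0],[0,-0.275,0],[0,-0.303,0]])

```text
clock: 13.75
eef_pos: [0.5099, 0.205, 0.1205]
tool_rot: [0.096, 0.956, -0.027, 0.275]
ft_force: [1.2, -1.6, 7.8]
grip_width: 0.0314
grasp_force: 24.7
```

```bash
python3 - <<'E'
from h import *
st(); a=cam('scene'); foot(a); save(cv2.resize(a['image'][200:350,240:420],None,fx=3,fy=3),'u1.png')
f=np.array([7,6,5,4,3,3,3,3]); plan(arc(f,(8-f)*0+32))
E
```

```text
t13.8 p [0.5099 0.205  0.1205] q [ 0.096  0.956 -0.027  0.275] F [ 1.2 -1.6  7.8] w 0.0314 g 24.7 j [ 0.62  0.12 -0.54  0.51 -0.4   0.74]
px [340.9 318.6] [321, 304, 40, 30, 661] xyz med [0.451 0.229 0.024] 1-99% [0.43  0.185 0.009] [0.491 0.25  0.03 ]
px [321.7 251.5] [317, 246, 13, 14, 68] xyz med [0.505 0.22  0.18 ] 1-99% [0.501 0.198 0.171] [0.509 0.222 0.182]
slide [[0.014, -0.003, -0.004], [0.025, -0.003, -0.009], [0.035, -0.003, -0.014], [0.046, -0.003, -0.019], [0.056, -0.003, -0.023], [0.056, -0.003, -0.023], [0.056, -0.003, -0.023], [0.056, -0.003, -0.023]]
rotation [[0.001, 0.003, -0.005], [0.001, 0.003, -0.005], [0.001, 0.003, -0.005], [0.001, 0.003, -0.005], [0.001, 0.003, -0.005], [0.001, 0.003, -0.005], [0.001, 0.003, -0.005], [0.001, 0.003, -0.005]]
```

View pics/u1.png

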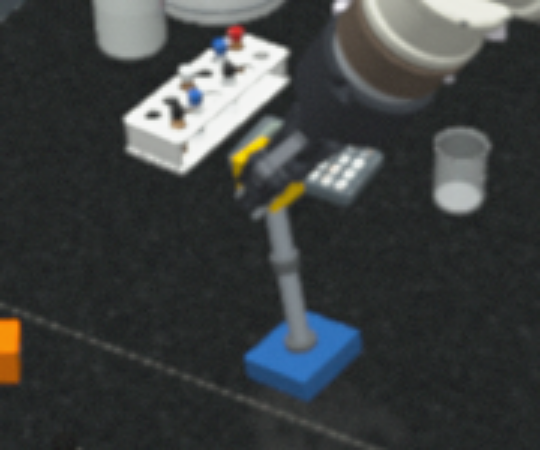

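The post is nearly upright, leaning slightly: foot at crop (302,352) on the worktop, head held at (265,175). I'll bring it to ~3° and release.

drive_tool(slide=[[0.014,0,-0.006],[0.025,0,-0.011],[0.035,0,-0.016],[0.046,0,-0.021],[0.056,0,-0.025],[0.062,0,-0.028],[0.062,0,-0.028],[0.062,0,-0.028]], rotation=[[0,0,0],[0,0,0],[0,0,0],[0,0,0],[0,0,0],[0,0,0],[0,0,0],[0,0,0]])

```text
clock: 14.8
eef_pos: [0.4933, 0.2083, 0.1182]
tool_rot: [0.096, 0.956, -0.027, 0.275]
ft_force: [-2.1, -1.8, 10.0]
grip_width: 0.0315
grasp_force: 25.3
```

```bash
python3 - <<'E'
from h import *
st(); a=cam('scene'); foot(a)
E
```

```text
t14.8 p [0.4933 0.2083 0.1182] q [ 0.096  0.956 -0.027  0.275] F [-2.1 -1.8 10. ] w 0.0315 g 25.3 j [ 0.65  0.1  -0.57  0.51 -0.41  0.77]
px [341.1 319.9] [321, 305, 40, 30, 670] xyz med [0.451 0.229 0.021] 1-99% [0.43  0.185 0.008] [0.491 0.251 0.026]
px [328.7 255.8] [324, 248, 14, 19, 100] xyz med [0.486 0.223 0.181] 1-99% [0.48  0.199 0.167] [0.492 0.227 0.184]
```

drive_tool(slide=[[0,0,0],[0,0,0],[0,0,0],[0,0,0],[0,0,0],[0,0,0],[0,0,0],[0,0,0]], rotation=[[0,0,0],[0,0,0],[0,0,0],[0,0,0],[0,0,0],[0,0,0],[0,0,0],[0,0,0]], gripper=0.8)

```text
clock: 15.85
eef_pos: [0.4919, 0.2079, 0.1157]
tool_rot: [0.095, 0.957, -0.027, 0.272]
ft_force: [0.6, 0.0, 0.1]
grip_width: 0.0685
grasp_force: 0.0
```

drive_tool(slide=[[0,0,-0.05],[0,0,-0.1],[0,0,-0.16],[0,0,-0.22],[0,0,-0.3],[0,0,-0.38],[0,0,-0.44],[0,0,-0.48]], rotation=[[0,0,0],[0,0,0],[0,0,0],[0,0,0],[0,0,0],[0,0,0],[0,0,0],[0,0,0]])

```text
clock: 16.85
eef_pos: [0.4296, 0.2209, 0.2194]
tool_rot: [0.095, 0.957, -0.026, 0.273]
ft_force: [0.3, -0.6, 0.0]
grip_width: 0.0685
grasp_force: 0.0
```

```bash
python3 - <<'E'
from h import *
st(); a=cam('scene'); (pf,qf),(ph,qh)=foot(a)
for nm,p,lo in(('foot',pf,.013),('head',ph,.176)):
    k=p[(p[:,2]>lo)&(p[:,2]<lo+.010)]; print(nm,len(k),np.median(k[:,2]),cv2.minAreaRect((k[:,:2]*1000).astype('float32')))
b=cam('top'); save(np.hstack([cv2.resize(a['image'][200:350,240:420],(420,350)),cv2.resize(b['image'][190:340,200:360],(373,350))]),'u2.png')
E
```

```text
t16.9 p [0.4296 0.2209 0.2194] q [ 0.095  0.957 -0.026  0.273] F [ 0.3 -0.6  0. ] w 0.0685 g 0.0 j [ 0.78 -0.08 -0.45  0.87 -0.45  0.9 ]
px [341.5 320.7] [322, 306, 40, 31, 674] xyz med [0.45  0.229 0.019] 1-99% [0.428 0.186 0.007] [0.489 0.25  0.022]
px [340.8 264.9] [330, 251, 23, 27, 464] xyz med [0.454 0.227 0.17 ] 1-99% [0.443 0.205 0.149] [0.476 0.234 0.183]
foot 415 0.018973395333236165 ((459.4757080078125, 216.0428009033203), (64.86333465576172, 56.43646240234375), 78.36526489257812)
head 126 0.18077112048062333 ((458.51458740234375, 218.39431762695312), (29.566734313964844, 29.253780364990234), 73.56124114990234)
```

View pics/u2.png

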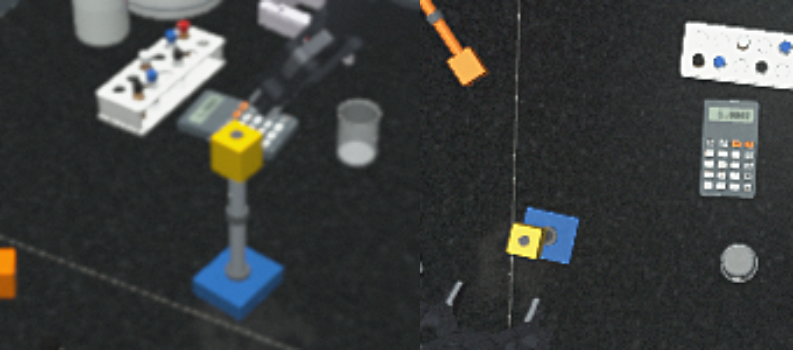

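The post stands by itself: foot at left-panel (238,280), upright head at (237,150). Nothing else has moved. I'll check its position in the top view and plan the regrasp.

```bash
python3 - <<'E'
from h import *
b=cam('top');h=hsv(b)
m=cv2.inRange(h,(20,120,60),(35,255,255)); m[:,:200]=0;m[:,300:]=0;m[:250]=0;m[320:]=0
n,l,s,c=cv2.connectedComponentsWithStats(m); i=1+np.argmax(s[1:,4]); q=np.argwhere(l==i)[:,::-1]; w=onplane(b,q,.18)*1000
print('head',cv2.minAreaRect(w[:,:2].astype('float32')))
m=cv2.inRange(h,(100,120,40),(125,255,255)); m[:,:200]=0;m[:,300:]=0;m[:250]=0;m[320:]=0
q=np.argwhere(m)[:,::-1]; w=onplane(b,q,.018)*1000; r=cv2.minAreaRect(w[:,:2].astype('float32')); print('foot visible',r,cv2.boxPoints(r).round().tolist())
# dock in scene view: plate top and latch
a=cam('scene'); p,q=cloud(a); 
k=p[(p[:,2]>.168)&(p[:,2]<.180)&(p[:,0]>.58)&(p[:,0]<.66)&(p[:,1]<-.18)&(p[:,1]>-.3)]; print('plate top scene',len(k),cv2.minAreaRect((k[:,:2]*1000).astype('float32')))
plan(line([.4595,.217,.165],Rt(YAW,0),6))
E
```

```text
head ((463.83587646484375, 212.8150177001953), (36.799293518066406, 33.47492599487305), 77.1166763305664)
foot visible ((462.41912841796875, 215.20217895507812), (65.60570526123047, 61.01113510131836), 78.54226684570312) [[426.0, 189.0], [486.0, 177.0], [499.0, 241.0], [439.0, 253.0]]
plate top scene 75 ((614.5681762695312, -236.39077758789062), (65.34708404541016, 11.716765403747559), 75.00882720947266)
slide [[0.002, 0.002, 0.04], [0.003, 0.003, 0.081], [0.005, 0.005, 0.121], [0.007, 0.006, 0.162], [0.008, 0.008, 0.202], [0.01, 0.01, 0.242], [0.01, 0.01, 0.242], [0.01, 0.01, 0.242]]
rotation [[-0.0, 0.185, -0.0], [-0.0, 0.369, -0.001], [-0.0, 0.554, -0.001], [-0.0, 0.739, -0.002], [-0.0, 0.924, -0.002], [-0.0, 1.108, -0.003], [-0.0, 1.108, -0.003], [-0.0, 1.108, -0.003]]
```

drive_tool(slide=[[0,0,0.02],[0,0.003,0.05],[0.002,0.004,0.1],[0.006,0.005,0.15],[0.008,0.006,0.2],[0.01,0.007,0.24],[0.01,0.007,0.24],[0.01,0.007,0.24]], rotation=[[0,0.2,0],[0,0.4,0],[0,0.6,0],[0,0.75,0],[0,0.9,0],[0,1,0],[0,1,0],[0,1,0]], gripper=0.8)

```text
clock: 18.05
eef_pos: [0.4587, 0.2161, 0.165]
tool_rot: [0.099, 0.995, -0.003, 0.027]
ft_force: [-0.1, 0.7, 0.4]
grip_width: 0.0681
grasp_force: 0.0
```

```bash
python3 - <<'E'
from h import *
st()
plan(line([.4612,.2152,.165],Rt(YAW,0),2)[:2]); plan(line([.4612,.2152,.110],Rt(YAW,0),7))
E
```

```text
t18.1 p [0.4587 0.2161 0.165 ] q [ 0.099  0.995 -0.003  0.027] F [-0.1  0.7  0.4] w 0.0681 g 0.0 j [ 0.46  0.24 -0.09  1.2  -0.03  0.66]
slide [[-0.005, -0.001, 0.0], [-0.01, -0.001, 0.001]]
rotation [[-0.001, 0.054, -0.002], [-0.001, 0.107, -0.003]]
slide [[0.0, -0.0, 0.031], [0.0, -0.0, 0.063], [0.001, -0.001, 0.094], [0.001, -0.001, 0.126], [0.001, -0.001, 0.157], [0.001, -0.001, 0.189], [0.001, -0.001, 0.22], [0.001, -0.001, 0.22]]
rotation [[-0.0, 0.015, -0.0], [-0.0, 0.031, -0.001], [-0.001, 0.046, -0.001], [-0.001, 0.061, -0.002], [-0.001, 0.077, -0.002], [-0.001, 0.092, -0.003], [-0.001, 0.107, -0.003], [-0.001, 0.107, -0.003]]
```

drive_tool(slide=[[-0.005,0,0],[-0.01,0,0],[-0.008,0,0.05],[-0.006,0,0.1],[-0.003,0,0.15],[0,0,0.19],[0,0,0.22],[0,0,0.22]], rotation=[[0,0.054,0],[0,0.107,0],[0,0.107,0],[0,0.107,0],[0,0.107,0],[0,0.107,0],[0,0.107,0],[0,0.107,0]])

```text
clock: 19.05
eef_pos: [0.4616, 0.2155, 0.1098]
tool_rot: [0.099, 0.995, -0.0, -0.0]
ft_force: [-0.2, 0.4, 0.1]
grip_width: 0.0681
grasp_force: 0.0
```

drive_tool(slide=[[0,0,0],[0,0,0],[0,0,0],[0,0,0],[0,0,0],[0,0,0],[0,0,0],[0,0,0]], rotation=[[0,0,0],[0,0,0],[0,0,0],[0,0,0],[0,0,0],[0,0,0],[0,0,0],[0,0,0]], gripper=0.33)

```text
clock: 20.05
eef_pos: [0.4625, 0.2155, 0.1111]
tool_rot: [0.099, 0.995, -0.0, 0.001]
ft_force: [0.0, -2.8, 4.7]
grip_width: 0.0315
grasp_force: 60.6
```

```bash
python3 - <<'E'
from h import *
st(); foot(cam('scene'))
E
```

```text
t20.1 p [0.4625 0.2155 0.1111] q [ 0.099  0.995 -0.     0.001] F [ 0.  -2.8  4.7] w 0.0315 g 60.6 j [ 0.44  0.32 -0.13  1.12 -0.    0.64]
px [341.2 320.8] [322, 306, 39, 31, 675] xyz med [0.451 0.23  0.019] 1-99% [0.429 0.186 0.006] [0.489 0.25  0.022]
px [345.1 265. ] [338, 252, 15, 26, 265] xyz med [0.447 0.222 0.172] 1-99% [0.443 0.204 0.149] [0.461 0.235 0.183]
```

```bash
cat >> h.py <<'E'
HOME=np.array([.592,-.2315])   # TCP xy with the gripped post at dock_home
def dk(x): return HOME+(x-.136)*D[:2]
E
python3 - <<'E'
from h import *
R0=Rt(YAW,0); e=dk(.0); print(e)
A=np.array([.462,.2155]); rz=lambda t:R.from_euler('z',-t)*R0
w=lambda f,z,t:(np.r_[A+(e-A)*f,z],rz(t))
plan([w(0,.13,0),w(0,.165,0),w(.02,.195,0),w(.06,.203,.05),w(.11,.203,.13),w(.16,.203,.22),w(.21,.203,.31),w(.26,.203,.4)])
E
```

```text
[ 0.45863641 -0.20485132]
slide [[0.002, -0.001, -0.076], [0.002, -0.001, -0.216], [-0.005, -0.034, -0.336], [-0.018, -0.1, -0.368], [-0.034, -0.182, -0.368], [-0.05, -0.265, -0.368], [-0.066, -0.347, -0.368], [-0.082, -0.43, -0.368]]
rotation [[0.0, 0.004, -0.004], [0.0, 0.004, -0.004], [0.0, 0.004, -0.004], [0.0, 0.004, 0.096], [0.0, 0.004, 0.256], [0.0, 0.004, 0.436], [0.001, 0.003, 0.616], [0.001, 0.003, 0.796]]
```

drive_tool(slide=[[0,0,-0.076],[0,0,-0.216],[-0.005,-0.034,-0.336],[-0.018,-0.1,-0.368],[-0.034,-0.182,-0.368],[-0.05,-0.265,-0.368],[-0.066,-0.347,-0.368],[-0.082,-0.43,-0.368]], rotation=[[0,0,0],[0,0,0],[0,0,0],[0,0,0.1],[0,0,0.256],[0,0,0.436],[0,0,0.616],[0,0,0.796]])

```text
clock: 21.1
eef_pos: [0.4594, 0.1048, 0.2004]
tool_rot: [0.296, 0.955, -0.001, -0.002]
ft_force: [0.1, -1.1, -4.9]
grip_width: 0.0313
grasp_force: 60.3
```

```bash
python3 - <<'E'
from h import *
st(); R0=Rt(YAW,0); e=dk(.0); A=np.array([.462,.2155]); rz=lambda t:R.from_euler('z',-t)*R0
w=lambda f,z,t:(np.r_[A+(e-A)*f,z],rz(t))
plan([w(.31,.203,.46),w(.37,.203,.52),w(.43,.203,.58),w(.49,.203,.64),w(.55,.203,.70),w(.61,.203,.76),w(.67,.203,.82),w(.73,.203,.88)])
E
```

```text
t21.1 p [0.4594 0.1048 0.2004] q [ 0.296  0.955 -0.001 -0.002] F [ 0.1 -1.1 -4.9] w 0.0313 g 60.3 j [ 0.22  0.19 -0.06  1.33  0.    0.83]
slide [[-0.05, -0.061, -0.011], [-0.106, -0.145, -0.01], [-0.163, -0.229, -0.01], [-0.219, -0.312, -0.01], [-0.275, -0.396, -0.01], [-0.332, -0.479, -0.01], [-0.388, -0.563, -0.01], [-0.445, -0.647, -0.01]]
rotation [[-0.005, -0.005, 0.111], [-0.005, -0.005, 0.231], [-0.005, -0.005, 0.351], [-0.006, -0.004, 0.471], [-0.006, -0.004, 0.591], [-0.006, -0.004, 0.711], [-0.006, -0.004, 0.831], [-0.006, -0.004, 0.951]]
```

drive_tool(slide=[[-0.05,-0.061,-0.01],[-0.106,-0.145,-0.01],[-0.163,-0.229,-0.01],[-0.219,-0.312,-0.01],[-0.275,-0.396,-0.01],[-0.332,-0.479,-0.01],[-0.388,-0.563,-0.01],[-0.445,-0.647,-0.01]], rotation=[[0,0,0.11],[0,0,0.23],[0,0,0.35],[0,0,0.47],[0,0,0.59],[0,0,0.71],[0,0,0.83],[0,0,0.95]])

```text
clock: 22.1
eef_pos: [0.4603, -0.091, 0.2029]
tool_rot: [0.512, 0.859, -0.0, -0.002]
ft_force: [1.2, -0.4, -4.0]
grip_width: 0.0315
grasp_force: 60.4
```

```bash
python3 - <<'E'
from h import *
st(); R0=Rt(YAW,0); e=dk(.0); A=np.array([.462,.2155]); rz=lambda t:R.from_euler('z',-t)*R0
w=lambda f,z,t:(np.r_[A+(e-A)*f,z],rz(t))
plan([w(.78,.203,.94),w(.83,.203,1.0),w(.88,.203,1.06),w(.92,.203,1.12),w(.95,.203,1.18),w(.98,.203,1.24),w(1,.203,1.3),w(1,.203,1.35)])
E
```

```text
t22.1 p [ 0.4603 -0.091   0.2029] q [ 0.512  0.859 -0.    -0.002] F [ 1.2 -0.4 -4. ] w 0.0315 g 60.4 j [-0.2   0.18 -0.06  1.33  0.    0.88]
slide [[-0.074, -0.044, -0.0], [-0.147, -0.084, -0.001], [-0.221, -0.125, -0.001], [-0.28, -0.157, -0.001], [-0.324, -0.182, -0.001], [-0.368, -0.206, -0.001], [-0.398, -0.222, -0.001], [-0.398, -0.222, -0.001]]
rotation [[-0.005, -0.005, 0.122], [-0.005, -0.005, 0.242], [-0.005, -0.005, 0.362], [-0.005, -0.004, 0.482], [-0.005, -0.004, 0.602], [-0.006, -0.004, 0.722], [-0.006, -0.004, 0.842], [-0.006, -0.004, 0.942]]
```

drive_tool(slide=[[-0.074,-0.044,0],[-0.147,-0.084,0],[-0.221,-0.125,0],[-0.28,-0.157,0],[-0.324,-0.182,0],[-0.368,-0.206,0],[-0.398,-0.222,0],[-0.398,-0.222,0]], rotation=[[0,0,0.122],[0,0,0.242],[0,0,0.362],[0,0,0.482],[0,0,0.602],[0,0,0.722],[0,0,0.842],[0,0,0.942]])

```text
clock: 23.1
eef_pos: [0.461, -0.2046, 0.2049]
tool_rot: [0.699, 0.715, 0.0, 0.0]
ft_force: [0.6, 0.4, -4.0]
grip_width: 0.0311
grasp_force: 60.3
```

```bash
python3 - <<'E'
from h import *
st(); R0=Rt(YAW,0); e=dk(.0); rz=lambda t:R.from_euler('z',-t)*R0
w=lambda z,t:(np.r_[e,z],rz(t))
plan([w(.195,1.43),w(.18,1.5),w(.165,1.571),w(.15,1.571),w(.137,1.571),w(.127,1.571),w(.122,1.571),w(.122,1.571)])
E
```

```text
t23.1 p [ 0.461  -0.2046  0.2049] q [0.699 0.715 0.    0.   ] F [ 0.6  0.4 -4. ] w 0.0311 g 60.3 j [-0.42  0.25  0.03  1.35  0.    1.13]
slide [[-0.001, -0.009, 0.04], [-0.001, -0.009, 0.1], [-0.001, -0.009, 0.16], [-0.001, -0.009, 0.22], [-0.001, -0.009, 0.272], [-0.001, -0.009, 0.312], [-0.001, -0.009, 0.332], [-0.001, -0.009, 0.332]]
rotation [[0.001, 0.0, 0.161], [0.001, 0.0, 0.301], [0.001, 0.0, 0.443], [0.001, 0.0, 0.443], [0.001, 0.0, 0.443], [0.001, 0.0, 0.443], [0.001, 0.0, 0.443], [0.001, 0.0, 0.443]]
```

drive_tool(slide=[[0,-0.009,0.04],[0,-0.009,0.1],[0,-0.009,0.16],[0,-0.009,0.22],[0,-0.009,0.27],[0,-0.009,0.31],[0,-0.009,0.33],[0,-0.009,0.33]], rotation=[[0,0,0.16],[0,0,0.3],[0,0,0.443],[0,0,0.443],[0,0,0.443],[0,0,0.443],[0,0,0.443],[0,0,0.443]])

```text
clock: 24.1
eef_pos: [0.4586, -0.2039, 0.1223]
tool_rot: [0.772, 0.636, 0.0, -0.0]
ft_force: [0.1, -0.5, -3.2]
grip_width: 0.0312
grasp_force: 60.2
```

```bash
cat >> h.py <<'E'
def dockpost():
    """foot in the dock frame (scene camera's own dock estimate)"""
    a=cam('scene'); h=hsv(a); m=cv2.inRange(h,(100,130,40),(125,255,255)); m[:,:330]=0; m[:190]=0; m[300:]=0; m[:,460:]=0
    n,l,s,c=cv2.connectedComponentsWithStats(m); i=1+np.argmax(s[1:,4]); p,q=cloud(a,cv2.erode((l==i).astype('uint8'),np.ones((2,2))))
    hs=np.array([.5891,-.2313]); L=np.array([-D[1],D[0]]); v=(p[:,:2]-hs); u=np.c_[v@D[:2]*1000+136,v@L*1000,p[:,2]*1000]
    print('foot px',c[i].round(),s[i].tolist(),'z pct',np.percentile(u[:,2],[1,50,99]).round(1)); zt=np.percentile(u[:,2],95)
    k=u[(u[:,2]>zt-7)]; print('top face dock frame x',np.percentile(k[:,0],[1,99]).round(1),'y',np.percentile(k[:,1],[1,99]).round(1),cv2.minAreaRect(k[:,:2].astype('float32'))); return a
E
python3 - <<'E'
from h import *
st(); a=dockpost(); save(cv2.resize(a['image'][130:260,310:460],None,fx=4,fy=4),'d1.png')
E
```

```text
t24.1 p [ 0.4586 -0.2039  0.1223] q [ 0.772  0.636  0.    -0.   ] F [ 0.1 -0.5 -3.2] w 0.0312 g 60.2 j [-0.42  0.29 -0.13  1.15  0.    1.35]
foot px [411. 220.] [395, 209, 32, 21, 379] z pct [ 1.8 29.  33.3]
top face dock frame x [-31.9  28.1] y [-23.2  32.7] ((0.07410812377929688, 5.319318771362305), (64.45198059082031, 57.60194778442383), 2.2708582878112793)
```

View pics/d1.png

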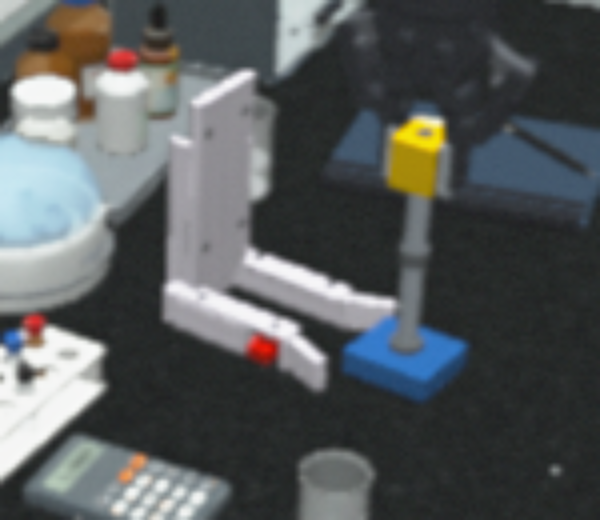

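The post hangs before the mouth: foot at crop (405,355), mouth ends at (310,370) and (380,312). The foot reads about 5 mm toward +y, so I'll check against the dock walls in both views.

```bash
python3 - <<'E'
from h import *
L=np.array([-D[1],D[0]])
for n,hs in(('scene',[.5891,-.2313]),('top',[.593,-.2325])):
    a=cam(n); p,q=cloud(a); v=p[:,:2]-np.array(hs); u=np.c_[v@D[:2]*1000+136,v@L*1000,p[:,2]*1000]
    hv=hsv(a)[q[:,1],q[:,0]]
    for lo,hi in((80,110),(110,140)):
        k=(u[:,0]>lo)&(u[:,0]<hi)&(u[:,2]>24)&(u[:,2]<31)&(abs(u[:,1])<60)&(hv[:,1]<70)&(hv[:,2]>100); y=u[k][:,1]; yl=y[y>0]; yr=y[y<0]
        print(n,lo,k.sum(),'L',np.percentile(yl,[3,50,97]).round(1) if len(yl) else'','R',np.percentile(yr,[3,50,97]).round(1) if len(yr) else '')
    k=(u[:,2]>168)&(u[:,2]<182)&(abs(u[:,1])<50)&(u[:,0]>140)&(u[:,0]<185); print('plate',u[k].mean(0).round(1),np.percentile(u[k],[3,97],0).round(1))
    if n=='top':
        h=hsv(a); m=cv2.inRange(h,(100,130,40),(125,255,255)); m[:,:370]=0;m[:,450:]=0;m[:250]=0
        qq=np.argwhere(m)[:,::-1]; 
        if len(qq): w=onplane(a,qq,.03)[:,:2]-np.array(hs); print('top foot',len(qq),np.percentile(w@D[:2]*1000+136,[1,99]),np.percentile(w@L*1000,[1,99]))
E
```

```text
scene 80 84 L [21.6 33.  41.1] R [-41.  -30.5 -23.7]
scene 110 84 L [22.5 33.3 43.8] R [-44.9 -31.4 -24.1]
plate [160.9   1.9 173.8] [[156.7 -29.2 168.2]
 [167.   30.4 177.6]]
top 80 115 L [24.9 31.7 40.5] R [-40.8 -33.  -24.2]
top 110 112 L [24.  31.6 41.5] R [-40.8 -33.6 -24.7]
plate [161.1  -0.8 175.7] [[156.6 -30.8 171.3]
 [165.4  29.4 179.5]]
top foot 275 [-30.99560775  31.63597034] [-10.85599198  32.33057333]
```

```bash
python3 - <<'E'
from h import *
L=np.array([-D[1],D[0]]); a=cam('scene'); h=hsv(a); p,q=cloud(a); v=p[:,:2]-np.array([.5891,-.2313]); u=np.c_[v@D[:2]*1000+136,v@L*1000,p[:,2]*1000]; hv=h[q[:,1],q[:,0]]
k=(abs(u[:,0])<28)&(abs(u[:,1]-4.7)<25)&(u[:,2]>25)&(u[:,2]<34)&(hv[:,0]>100)&(hv[:,0]<125)&(hv[:,1]>130)
A=np.c_[u[k][:,:2],np.ones(k.sum())]; s=np.linalg.lstsq(A,u[k][:,2],rcond=None)[0]; print('foot plane slopes deg',np.degrees(s[:2]),s[2],k.sum())
k=(abs(u[:,0])<40)&(abs(u[:,1])<40)&(u[:,2]>140)&(hv[:,0]>18)&(hv[:,0]<36)&(hv[:,1]>120)
print('head',np.percentile(u[k],[2,50,98],0).round(1)); 
# rod
for z in(50,75,100,125):
    k=(abs(u[:,0])<20)&(abs(u[:,1])<20)&(abs(u[:,2]-z)<12); print('rod',z,k.sum(),u[k].mean(0).round(1))
E
```

```text
foot plane slopes deg [ 0.51141203 -1.34419169] 31.122782111709665 167
head [[-16.6  -8.9 159. ]
 [  0.6  16.3 183.4]
 [ 17.6  21.4 203.7]]
rod 50 43 [ 0.4  6.8 49.7]
rod 75 38 [-0.2  6.9 74.9]
rod 100 52 [ -0.    7.1 102. ]
rod 125 43 [  0.6   6.7 125.6]
```

The rod is vertical and the post sits ~3.5 mm toward +y. I'll correct by −3.5 mm, lower it, and slide the foot just into the mouth.

drive_tool(slide=[[-0.014,0,0],[-0.014,0,0.02],[-0.014,0,0.035],[-0.014,0,0.045],[-0.014,0.04,0.045],[-0.014,0.08,0.045],[-0.014,0.12,0.045],[-0.014,0.16,0.045]], rotation=[[0,0,0],[0,0,0],[0,0,0],[0,0,0],[0,0,0],[0,0,0],[0,0,0],[0,0,0]])

```text
clock: 25.3
eef_pos: [0.4979, -0.2153, 0.1112]
tool_rot: [0.772, 0.636, 0.0, 0.0]
ft_force: [-0.6, -0.2, -3.4]
grip_width: 0.0314
grasp_force: 60.7
```

```bash
python3 - <<'E'
from h import *
st(); dockpost()
E
```

```text
t25.3 p [ 0.4979 -0.2153  0.1112] q [0.772 0.636 0.    0.   ] F [-0.6 -0.2 -3.4] w 0.0314 g 60.7 j [-0.41  0.38 -0.04  1.15 -0.    1.36]
foot px [401. 218.] [386, 208, 29, 20, 306] z pct [ 0.8 17.7 22.8]
top face dock frame x [ 8.4 67.6] y [-27.7  29.5] ((38.239646911621094, 0.18026161193847656), (59.79684829711914, 61.595157623291016), 0.27880358695983887)
```

drive_tool(slide=[[0,0,0.004],[0,0.01,0.006],[0,0.02,0.006],[0,0.03,0.006],[0,0.03,0.006],[0,0.03,0.006],[0,0.03,0.006],[0,0.03,0.006]], rotation=[[0,0,0],[0,0,0],[0,0,0],[0,0,0],[0,0,0],[0,0,0],[0,0,0],[0,0,0]])

```text
clock: 26.35
eef_pos: [0.5016, -0.2161, 0.1113]
tool_rot: [0.772, 0.635, -0.001, -0.001]
ft_force: [-7.3, 2.3, 11.1]
grip_width: 0.0315
grasp_force: 62.7
```

drive_tool(slide=[[0,0,0],[0,0,0],[0,0,0],[0,0,0],[0,0,0],[0,0,0],[0,0,0],[0,0,0]], rotation=[[0,0,0],[0,0,0],[0,0,0],[0,0,0],[0,0,0],[0,0,0],[0,0,0],[0,0,0]], gripper=0.8)

```text
clock: 27.35
eef_pos: [0.5047, -0.2166, 0.1098]
tool_rot: [0.772, 0.635, 0.0, 0.0]
ft_force: [-0.4, 0.4, -0.7]
grip_width: 0.0687
grasp_force: 0.0
```

drive_tool(slide=[[0,0,-0.06],[0,0,-0.14],[0,0,-0.24],[0,0,-0.34],[0,0,-0.4],[0,-0.1,-0.4],[0,-0.25,-0.4],[0,-0.4,-0.4]], rotation=[[0,0,0],[0,0,0],[0,0,0],[0,0,0],[0,0,0],[0,0,0],[0,0,0],[0,0,0]])

```text
clock: 28.35
eef_pos: [0.4054, -0.1971, 0.2099]
tool_rot: [0.772, 0.636, 0.0, 0.0]
ft_force: [-0.0, -0.9, 0.8]
grip_width: 0.0681
grasp_force: 0.0
```

```bash
python3 - <<'E'
from h import *
st(); dockpost()
E
```

```text
t28.4 p [ 0.4054 -0.1971  0.2099] q [0.772 0.636 0.    0.   ] F [-0.  -0.9  0.8] w 0.0681 g 0.0 j [-0.45  0.14 -0.1   1.34  0.    1.31]
foot px [400. 217.] [386, 207, 27, 21, 290] z pct [ 0.1 18.1 22.6]
top face dock frame x [12.7 72.5] y [-26.8  29.8] ((43.560997009277344, 0.1302623748779297), (60.80203628540039, 62.660858154296875), 88.72821044921875)
```

The foot stands in the mouth at dock x≈44, y≈0. Now I shut the fingers and swing the hand to a leaned-back pushing pose behind it.

```bash
cat >> h.py <<'E'
T=.031   # shut tip lies T behind the reported TCP
H0=HOME-.0035*np.array([-D[1],D[0]])
def push(x,z,lean=30): # tip at dock x (m), height z
    r=Rt(YAW,np.radians(lean)); return np.r_[H0+(x-.136)*D[:2],z]+r.apply([0,0,T]),r
E
python3 - <<'E'
from h import *
p,r=push(-.025,.09); print(p); R0=R.from_quat(bot.get_obs()['tool_rot']); v=(R0.inv()*r).as_rotvec(); print(v)
q=line(p,r,30); plan(q,2)
E
```

```text
[ 0.44863476 -0.20642199  0.06315321]
[-0.41309408 -0.41514509 -1.52801108]
slide [[-0.0, 0.01, 0.02], [-0.0, 0.01, 0.04], [-0.0, 0.02, 0.06], [-0.0, 0.03, 0.08], [-0.0, 0.03, 0.1], [-0.0, 0.04, 0.12], [-0.0, 0.05, 0.14], [-0.0, 0.05, 0.16]]
rotation [[-0.03, -0.03, -0.1], [-0.06, -0.06, -0.2], [-0.08, -0.08, -0.31], [-0.11, -0.11, -0.41], [-0.14, -0.14, -0.51], [-0.17, -0.17, -0.61], [-0.19, -0.19, -0.71], [-0.22, -0.22, -0.81]]
```

drive_tool(slide=[[0,0,0],[0,0,0],[0,0,0],[0,0,0],[0,0,0],[0,0,0],[0,0,0],[0,0,0]], rotation=[[-0.035,-0.035,-0.125],[-0.07,-0.07,-0.25],[-0.1,-0.1,-0.375],[-0.135,-0.135,-0.5],[-0.17,-0.17,-0.625],[-0.2,-0.2,-0.75],[-0.235,-0.235,-0.875],[-0.27,-0.27,-1]], gripper=0)

```text
clock: 29.4
eef_pos: [0.4065, -0.1973, 0.2101]
tool_rot: [0.587, 0.804, -0.009, 0.095]
ft_force: [-0.5, 0.7, -0.6]
grip_width: 0.0001
grasp_force: 0.0
```

drive_tool(slide=[[0,0,0],[0,0,0],[0,0,0],[0,0,0],[0,0,0],[0,0,0],[0,0,0],[0,0,0]], rotation=[[-0.035,-0.035,-0.125],[-0.07,-0.07,-0.25],[-0.1,-0.1,-0.375],[-0.135,-0.135,-0.5],[-0.17,-0.17,-0.625],[-0.2,-0.2,-0.75],[-0.235,-0.235,-0.875],[-0.27,-0.27,-1]])

```text
clock: 30.4
eef_pos: [0.4064, -0.1972, 0.2101]
tool_rot: [0.36, 0.915, -0.018, 0.182]
ft_force: [-0.1, 0.4, -0.4]
grip_width: 0.0002
grasp_force: 0.0
```

```bash
python3 - <<'E'
from h import *
st(); p,r=push(-.025,.09); plan(line(p,r,8))
E
```

```text
t30.4 p [ 0.4064 -0.1972  0.2101] q [ 0.36   0.915 -0.018  0.182] F [-0.1  0.4 -0.4] w 0.0002 g 0.0 j [-0.44 -0.16 -0.47  0.9  -0.01  0.3 ]
slide [[0.008, 0.003, 0.076], [0.016, 0.007, 0.152], [0.024, 0.01, 0.228], [0.033, 0.014, 0.304], [0.041, 0.017, 0.38], [0.049, 0.02, 0.457], [0.057, 0.024, 0.533], [0.065, 0.027, 0.609]]
rotation [[-0.035, -0.035, -0.131], [-0.07, -0.069, -0.263], [-0.105, -0.104, -0.394], [-0.14, -0.139, -0.526], [-0.175, -0.173, -0.657], [-0.21, -0.208, -0.789], [-0.245, -0.243, -0.92], [-0.28, -0.277, -1.051]]
```

drive_tool(slide=[[0.008,0.003,0.076],[0.016,0.007,0.152],[0.024,0.01,0.228],[0.033,0.014,0.304],[0.041,0.017,0.38],[0.049,0.02,0.457],[0.057,0.024,0.533],[0.065,0.027,0.609]], rotation=[[-0.035,-0.035,-0.13],[-0.07,-0.07,-0.26],[-0.105,-0.105,-0.39],[-0.14,-0.14,-0.52],[-0.175,-0.175,-0.65],[-0.21,-0.21,-0.78],[-0.245,-0.245,-0.91],[-0.27,-0.27,-1]])

```text
clock: 31.4
eef_pos: [0.4488, -0.2067, 0.0625]
tool_rot: [0.109, 0.96, -0.025, 0.256]
ft_force: [0.7, -0.5, 0.5]
grip_width: 0.0003
grasp_force: 0.0
```

```bash
python3 - <<'E'
from h import *
st(); a=cam('scene'); o=bot.get_obs(); R0=R.from_quat(o['tool_rot']); p,q=cloud(a); t=R0.inv().apply(p-o['eef_pos'])*1000; h=hsv(a)[q[:,1],q[:,0]]
s=(np.abs(t[:,0])<25)&(np.abs(t[:,1])<40)&(t[:,2]>-110)&(t[:,2]<40)&(p[:,2]>.03)
for lo in range(-110,20,10):
    k=s&(t[:,2]>=lo)&(t[:,2]<lo+10)
    if k.any(): print(lo,k.sum(),t[k].min(0).round(),t[k].max(0).round(),(p[k].min(0)*1000).round())
p,r=push(-.025,.012); plan(line(p,r,7))
E
```

```text
t31.4 p [ 0.4488 -0.2067  0.0625] q [ 0.109  0.96  -0.025  0.256] F [ 0.7 -0.5  0.5] w 0.0003 g 0.0 j [-0.54  0.05 -0.81  0.22  0.16 -0.28]
-110 27 [ -19.   -4. -110.] [  14.   18. -100.] [ 382. -196.  142.]
-100 13 [ -14.   -7. -100.] [ 13.  39. -90.] [ 388. -201.  136.]
-90 16 [-12.  14. -89.] [ 10.  37. -81.] [ 399. -182.  129.]
-80 5 [ -6.  -6. -80.] [ 11.  27. -76.] [ 399. -202.  122.]
-70 14 [ -8.  -7. -67.] [  8.  15. -60.] [ 410. -205.  109.]
-60 29 [-14.  -3. -60.] [  8.  16. -50.] [ 411. -202.  100.]
-50 23 [-12.   4. -49.] [  8.  16. -42.] [ 419. -196.   93.]
-40 6 [-12.   3. -38.] [  6.   8. -33.] [ 426. -202.   90.]
slide [[0.02, -0.0, 0.038], [0.041, -0.001, 0.075], [0.061, -0.001, 0.113], [0.082, -0.002, 0.15], [0.102, -0.002, 0.188], [0.122, -0.002, 0.225], [0.143, -0.003, 0.263], [0.143, -0.003, 0.263]]
rotation [[-0.002, -0.002, -0.008], [-0.003, -0.004, -0.015], [-0.005, -0.006, -0.023], [-0.006, -0.008, -0.03], [-0.008, -0.01, -0.038], [-0.009, -0.012, -0.045], [-0.011, -0.015, -0.053], [-0.011, -0.015, -0.053]]
```

drive_tool(slide=[[0.02,0,0.038],[0.041,0,0.075],[0.061,0,0.113],[0.082,0,0.15],[0.102,0,0.188],[0.122,0,0.225],[0.143,0,0.26],[0.143,0,0.26]], rotation=[[0,0,-0.008],[0,0,-0.015],[0,0,-0.023],[0,0,-0.03],[0,0,-0.038],[-0.01,-0.012,-0.045],[-0.01,-0.014,-0.053],[-0.01,-0.014,-0.053]])

```text
clock: 32.45
eef_pos: [0.4496, -0.2061, -0.0118]
tool_rot: [0.096, 0.961, -0.026, 0.258]
ft_force: [-0.4, -0.1, 0.2]
grip_width: 0.0
grasp_force: 0.0
```

```bash
python3 - <<'E'
from h import *
st(); a=cam('scene'); tips(a); print([push(x,.012)[0].round(4).tolist() for x in (-.025,.0,.04)])
plan([push(x,.012) for x in (-.02,-.014,-.008,-.002,.006,.014,.022,.03)])
E
```

```text
t32.5 p [ 0.4496 -0.2061 -0.0118] q [ 0.096  0.961 -0.026  0.258] F [-0.4 -0.1  0.2] w 0.0000 g 0.0 j [-0.55  0.24 -0.91 -0.07  0.17 -0.3 ]
L [([-7, 10, -39], [439, -194, 26], [416, 221], [89, 93, 96]), ([10, 6, -37], [425, -195, 16], [421, 225], [108, 114, 117]), ([8, 7, -36], [427, -194, 16], [420, 225], [98, 104, 106]), ([-9, 4, -35], [441, -201, 24], [416, 220], [96, 101, 104]), ([2, 6, -32], [433, -197, 16], [418, 224], [65, 68, 69]), ([6, 3, -30], [431, -199, 11], [419, 225], [73, 77, 80])]
R [([12, -2, -78], [401, -198, 50], [431, 216], [45, 46, 49])]
[[0.4486, -0.2064, -0.0148], [0.4732, -0.2113, -0.0148], [0.5124, -0.2192, -0.0148]]
slide [[-0.006, -0.002, 0.019], [-0.026, -0.002, 0.032], [-0.047, -0.002, 0.044], [-0.068, -0.001, 0.056], [-0.096, -0.001, 0.072], [-0.123, -0.001, 0.088], [-0.151, -0.001, 0.104], [-0.179, -0.001, 0.12]]
rotation [[-0.003, 0.005, -0.003], [-0.003, 0.005, -0.003], [-0.003, 0.005, -0.003], [-0.003, 0.005, -0.003], [-0.003, 0.005, -0.003], [-0.003, 0.005, -0.003], [-0.003, 0.005, -0.003], [-0.003, 0.005, -0.003]]
```

```bash
sed -i 's/^T=.031/T=.032/' h.py; python3 - <<'E'
from h import *
plan(line(*push(-.022,.008,22),5)[:6])
print('--push rel to lowered pose')
import h
p0,r0=push(-.022,.008,22)
print([ (r0.inv().apply(push(x,.008,22)[0]-p0)/.25).round(3).tolist() for x in (-.014,-.006,.002,.010,.018,.026,.034,.042)])
E
```

```text
slide [[0.005, -0.0, 0.006], [0.011, -0.001, 0.013], [0.016, -0.001, 0.019], [0.022, -0.001, 0.026], [0.027, -0.002, 0.032], [0.027, -0.002, 0.032]]
rotation [[-0.001, 0.057, -0.001], [-0.001, 0.114, -0.001], [-0.002, 0.17, -0.002], [-0.002, 0.227, -0.003], [-0.003, 0.284, -0.004], [-0.003, 0.284, -0.004]]
--push rel to lowered pose
[[-0.03, 0.0, 0.012], [-0.059, -0.0, 0.024], [-0.089, 0.0, 0.036], [-0.119, 0.0, 0.048], [-0.148, 0.0, 0.06], [-0.178, 0.0, 0.072], [-0.208, -0.0, 0.084], [-0.237, 0.0, 0.096]]
```

drive_tool(slide=[[0.005,0,0.006],[0.01,0,0.013],[0.016,0,0.019],[0.022,0,0.026],[0.027,-0.002,0.032],[0.027,-0.002,0.032],[0.027,-0.002,0.032],[0.027,-0.002,0.032]], rotation=[[0,0.057,0],[0,0.114,0],[0,0.17,0],[0,0.227,0],[0,0.284,0],[0,0.284,0],[0,0.284,0],[0,0.284,0]])

```text
clock: 33.5
eef_pos: [0.4477, -0.2062, -0.0218]
tool_rot: [0.098, 0.977, -0.019, 0.19]
ft_force: [0.4, 0.4, 1.0]
grip_width: -0.0003
grasp_force: 0.0
```

```bash
python3 - <<'E'
from h import *
st(); plan([push(x,.008,22) for x in (-.016,-.010,-.004,.002,.008,.014,.02,.026)])
E
```

```text
t33.5 p [ 0.4477 -0.2062 -0.0218] q [ 0.098  0.977 -0.019  0.19 ] F [0.4 0.4 1. ] w -0.0003 g 0.0 j [-0.51  0.27 -0.77  0.16  0.11 -0.29]
slide [[-0.024, 0.0, 0.009], [-0.046, 0.0, 0.018], [-0.069, 0.0, 0.027], [-0.091, 0.0, 0.036], [-0.113, 0.0, 0.045], [-0.135, 0.0, 0.054], [-0.158, 0.0, 0.063], [-0.18, 0.0, 0.072]]
rotation [[-0.003, 0.001, -0.003], [-0.003, 0.001, -0.003], [-0.003, 0.001, -0.003], [-0.003, 0.001, -0.003], [-0.003, 0.001, -0.003], [-0.003, 0.001, -0.003], [-0.003, 0.001, -0.003], [-0.003, 0.001, -0.003]]
```

drive_tool(slide=[[-0.024,0,0.009],[-0.046,0,0.018],[-0.069,0,0.027],[-0.091,0,0.036],[-0.113,0,0.045],[-0.135,0,0.054],[-0.158,0,0.063],[-0.18,0,0.072]], rotation=[[0,0,0],[0,0,0],[0,0,0],[0,0,0],[0,0,0],[0,0,0],[0,0,0],[0,0,0]])

```text
clock: 34.5
eef_pos: [0.4934, -0.2156, -0.0227]
tool_rot: [0.098, 0.977, -0.019, 0.188]
ft_force: [-7.3, -0.1, 4.8]
grip_width: 0.0
grasp_force: 3.6
```

```bash
python3 - <<'E'
from h import *
st(); a=dockpost(); plan([push(x,.008,22) for x in (.032,.038,.044,.05,.056,.062,.068,.074)])
E
```

```text
t34.5 p [ 0.4934 -0.2156 -0.0227] q [ 0.098  0.977 -0.019  0.188] F [-7.3 -0.1  4.8] w 0.0000 g 3.6 j [-0.47  0.33 -0.66  0.21  0.1  -0.26]
foot px [393. 214.] [381, 205, 23, 20, 184] z pct [ 1.2 18.7 33.5]
top face dock frame x [32.4 91.8] y [-22.   27.7] ((53.692813873291016, 1.595977783203125), (49.18245315551758, 79.1514663696289), 83.38658905029297)
slide [[-0.025, 0.001, 0.007], [-0.047, 0.001, 0.016], [-0.069, 0.001, 0.025], [-0.092, 0.001, 0.034], [-0.114, 0.001, 0.043], [-0.136, 0.001, 0.052], [-0.158, 0.001, 0.061], [-0.181, 0.001, 0.07]]
rotation [[-0.003, -0.004, -0.004], [-0.003, -0.004, -0.004], [-0.003, -0.004, -0.004], [-0.003, -0.004, -0.004], [-0.003, -0.004, -0.004], [-0.003, -0.004, -0.004], [-0.003, -0.004, -0.004], [-0.003, -0.004, -0.004]]
```

drive_tool(slide=[[-0.027,0,0.003],[-0.049,0,0.012],[-0.071,0,0.021],[-0.094,0,0.03],[-0.116,0,0.039],[-0.138,0,0.048],[-0.16,0,0.057],[-0.183,0,0.066]], rotation=[[0,0,0],[0,0,0],[0,0,0],[0,0,0],[0,0,0],[0,0,0],[0,0,0],[0,0,0]])

```text
clock: 35.55
eef_pos: [0.5436, -0.2257, -0.0198]
tool_rot: [0.097, 0.977, -0.019, 0.19]
ft_force: [-2.4, -1.1, -2.0]
grip_width: 0.0006
grasp_force: 1.2
```

```bash
python3 - <<'E'
from h import *
st(); a=dockpost(); plan([push(x,.008,22) for x in (.078,.082,.086,.09,.093,.095,.097,.099)])
h=hsv(a); m=cv2.inRange(h,(0,180,100),(5,255,255)); m[:200]=0; m[235:]=0; m[:,360:][:, 35:]=0; m[:,:360]=0; q=np.argwhere(m)[:,::-1]; print('red',len(q),q.mean(0),np.median(cloud(a,m)[0],0))
b=cam('top'); save(np.hstack([cv2.resize(a['image'][130:250,330:450],(400,400)),cv2.resize(b['image'][215:305,375:465],(400,400))]),'p1.png')
E
```

```text
t35.5 p [ 0.5436 -0.2257 -0.0198] q [ 0.097  0.977 -0.019  0.19 ] F [-2.4 -1.1 -2. ] w 0.0006 g 1.2 j [-0.45  0.4  -0.54  0.26  0.09 -0.23]
foot px [383. 205.] [378, 201, 10, 9, 52] z pct [17.6 20.  51.3]
top face dock frame x [70.4 90.9] y [-2.6 27.9] ((76.48782348632812, 12.825557708740234), (10.83265495300293, 32.28287887573242), 40.75381851196289)
slide [[-0.002, 0.001, 0.011], [-0.017, 0.001, 0.017], [-0.032, 0.001, 0.023], [-0.046, 0.001, 0.029], [-0.058, 0.001, 0.033], [-0.065, 0.001, 0.036], [-0.072, 0.001, 0.039], [-0.08, 0.001, 0.042]]
rotation [[-0.002, 0.004, -0.002], [-0.002, 0.004, -0.002], [-0.002, 0.004, -0.002], [-0.002, 0.004, -0.002], [-0.002, 0.004, -0.002], [-0.002, 0.004, -0.002], [-0.002, 0.004, -0.002], [-0.002, 0.004, -0.002]]
red 36 [374.97222222 217.38888889] [ 0.55299785 -0.17655828  0.01253791]
```

drive_tool(slide=[[-0.008,0,0.008],[-0.017,0,0.014],[-0.026,0,0.018],[-0.035,0,0.022],[-0.044,0,0.026],[-0.052,0,0.029],[-0.06,0,0.032],[-0.066,0,0.035]], rotation=[[0,0,0],[0,0,0],[0,0,0],[0,0,0],[0,0,0],[0,0,0],[0,0,0],[0,0,0]])

```text
clock: 36.65
eef_pos: [0.5614, -0.2289, -0.0215]
tool_rot: [0.097, 0.977, -0.019, 0.19]
ft_force: [-6.4, 1.3, 5.1]
grip_width: 0.0001
grasp_force: 3.7
```

```bash
cat >> h.py <<'E'
def status():
    a=cam('scene'); h=hsv(a); p,q=cloud(a); v=p[:,:2]-np.array([.5891,-.2313]); L=np.array([-D[1],D[0]]); u=np.c_[v@D[:2]*1000+136,v@L*1000,p[:,2]*1000]; hv=h[q[:,1],q[:,0]]
    k=(hv[:,0]>18)&(hv[:,0]<36)&(hv[:,1]>120)&(u[:,0]>20)&(u[:,0]<170)&(abs(u[:,1])<40)&(u[:,2]>140)
    print('head',k.sum(),np.percentile(u[k],[3,50,97],0).round(1).tolist())
    k=(hv[:,0]<6)&(hv[:,1]>170)&(hv[:,2]>90)&(abs(u[:,0]-95)<30)&(u[:,1]>15)&(u[:,1]<60)&(u[:,2]<40); print('latch',k.sum(),np.percentile(u[k],[3,50,97],0).round(1).tolist())
    return a
E
python3 - <<'E'
from h import *
st(); status(); plan([push(x,.008,22) for x in (.09,.095,.1,.105)])
E
```

```text
t36.6 p [ 0.5614 -0.2289 -0.0215] q [ 0.097  0.977 -0.019  0.19 ] F [-6.4  1.3  5.1] w 0.0001 g 3.7 j [-0.44  0.42 -0.5   0.28  0.09 -0.22]
head 226 [[118.9, -17.5, 148.5], [129.0, 8.8, 169.2], [149.5, 14.0, 182.6]]
latch 34 [[82.8, 28.7, 6.5], [89.9, 45.0, 11.9], [99.7, 49.8, 17.0]]
slide [[0.013, 0.0, -0.005], [-0.006, 0.0, 0.003], [-0.024, 0.0, 0.01], [-0.043, 0.0, 0.018]]
rotation [[-0.002, 0.001, -0.003], [-0.002, 0.001, -0.003], [-0.002, 0.001, -0.003], [-0.002, 0.001, -0.003]]
```

drive_tool(slide=[[-0.005,0,-0.001],[-0.01,0,0.001],[-0.015,0,0.003],[-0.02,0,0.005],[-0.025,0,0.007],[-0.03,0,0.009],[-0.03,0,0.009],[-0.03,0,0.009]], rotation=[[0,0,0],[0,0,0],[0,0,0],[0,0,0],[0,0,0],[0,0,0],[0,0,0],[0,0,0]])

```text
clock: 37.7
eef_pos: [0.5613, -0.2288, -0.0238]
tool_rot: [0.099, 0.978, -0.018, 0.184]
ft_force: [-21.8, 4.6, 15.2]
grip_width: -0.0003
grasp_force: 11.4
```

```bash
python3 - <<'E'
from h import *
st(); status()
E
```

```text
t37.7 p [ 0.5613 -0.2288 -0.0238] q [ 0.099  0.978 -0.018  0.184] F [-21.8   4.6  15.2] w -0.0003 g 11.4 j [-0.43  0.43 -0.48  0.29  0.08 -0.22]
head 225 [[119.3, -17.0, 148.1], [127.9, 8.2, 169.0], [149.1, 15.0, 181.9]]
latch 36 [[82.3, 27.1, 6.3], [89.9, 44.1, 13.2], [99.5, 49.5, 17.9]]
```

```bash
python3 - <<'E'
from h import *
def red(im):
    h=cv2.cvtColor(im,cv2.COLOR_RGB2HSV); m=cv2.inRange(h,(0,150,90),(6,255,255)); m[:,:360]=0; m[:,395:]=0; m[:200]=0; m[235:]=0; q=np.argwhere(m)[:,::-1]; return len(q),q.mean(0).round(2),q.min(0),q.max(0)
def redt(im):
    h=cv2.cvtColor(im,cv2.COLOR_RGB2HSV); m=cv2.inRange(h,(0,130,80),(8,255,255)); m[:,:385]=0; m[:,420:]=0; m[:235]=0; m[285:]=0; q=np.argwhere(m)[:,::-1]; return (len(q),q.mean(0).round(2),q.min(0),q.max(0)) if len(q) else 0
L=lambda n:cv2.cvtColor(cv2.imread('pics/'+n),cv2.COLOR_BGR2RGB)
a=cam('scene');b=cam('top')
print('scene',red(L('s0.png')),red(a['image'])); print('top',redt(L('t0.png')),redt(b['image']))
A=cv2.resize(a['image'][140:240,340:430],(450,500),interpolation=cv2.INTER_CUBIC);B=cv2.resize(b['image'][215:290,380:450],(340,500)) ; save(np.hstack([A,B]),'final.png')
E
```

```text
scene (38, array([375.21, 217.08]), array([372, 214]), array([378, 220])) (37, array([375.24, 217.16]), array([372, 214]), array([378, 220]))
top (26, array([396.81, 258.92]), array([395, 256]), array([399, 262])) (25, array([396.72, 259.04]), array([395, 256]), array([399, 262]))
```

View pics/final.png

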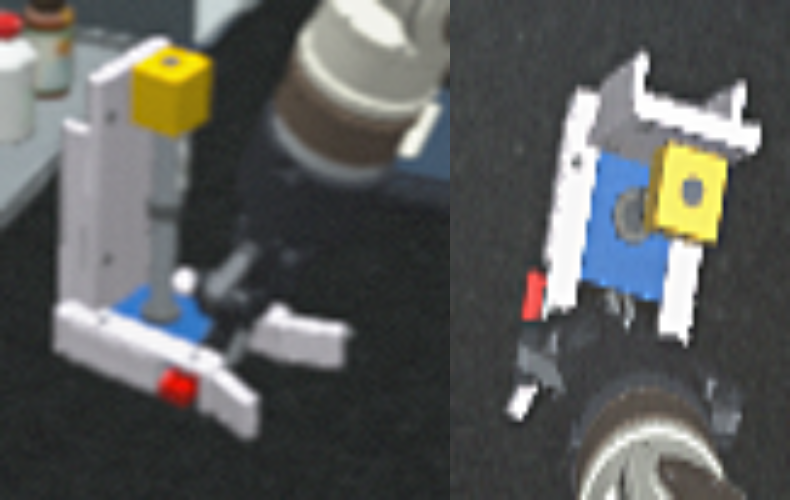

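The post stands upright in the dock with the head close to the back plate (left (172,90), right (690,190)). The red latch (left (180,388), right (535,295)) is back at its original pixels. I'll back off gently and confirm numerically.

drive_tool(slide=[[0.015,0,-0.006],[0.035,0,-0.014],[0.07,0,-0.028],[0.11,0,-0.044],[0.16,0,-0.065],[0.21,0,-0.085],[0.26,0,-0.105],[0.3,0,-0.12]], rotation=[[0,0,0],[0,0,0],[0,0,0],[0,0,0],[0,0,0],[0,0,0],[0,0,0],[0,0,0]])

```text
clock: 38.85
eef_pos: [0.4888, -0.2146, -0.0213]
tool_rot: [0.098, 0.977, -0.019, 0.19]
ft_force: [0.0, -0.3, 0.8]
grip_width: -0.0001
grasp_force: 0.0
```

```bash
cat > chk.py <<'E'
from h import *
st(); status(); b=cam('top'); h=hsv(b); L=np.array([-D[1],D[0]])
def fr(px,z): w=onplane(b,px,z)[:,:2]-np.array([.593,-.2325]); return np.c_[w@D[:2]*1000+136,w@L*1000]
for nm,lo,hi,z in(('head',(20,120,60),(35,255,255),.18),('foot',(100,130,40),(125,255,255),.018)):
    m=cv2.inRange(h,lo,hi); m[:,:395]=0;m[:,445:]=0;m[:225]=0;m[290:]=0
    u=fr(np.argwhere(m)[:,::-1],z); print(nm,len(u),np.percentile(u,[1,99],0).round(1).tolist(),cv2.minAreaRect(u.astype('float32')))
m=cv2.inRange(h,(0,100,70),(10,255,255)); m[:,:385]=0;m[:,425:]=0;m[:235]=0;m[285:]=0; q=np.argwhere(m)[:,::-1]; u=fr(q,.012); print('red',len(u),u.min(0),u.max(0),q.min(0),q.max(0))
p,q=cloud(b); v=p[:,:2]-np.array([.593,-.2325]); u=np.c_[v@D[:2]*1000+136,v@L*1000,p[:,2]*1000]
k=(u[:,2]>173)&(abs(u[:,1])<25)&(u[:,0]>100)&(u[:,0]<150); print('head depth',k.sum(),np.percentile(u[k],[2,98],0).round(1).tolist())
E
python3 chk.py
```

```text
t38.9 p [ 0.4888 -0.2146 -0.0213] q [ 0.098  0.977 -0.019  0.19 ] F [ 0.  -0.3  0.8] w -0.0001 g 0.0 j [-0.48  0.32 -0.68  0.2   0.1  -0.26]
head 224 [[119.3, -18.4, 148.9], [128.2, 8.3, 169.2], [150.0, 14.4, 182.1]]
latch 35 [[82.0, 28.2, 5.9], [89.1, 45.3, 12.6], [99.6, 50.3, 18.0]]
head 178 [[118.8, -17.5], [150.4, 17.9]] ((134.67684936523438, 0.20607376098632812), (36.53947067260742, 32.168155670166016), 88.10480499267578)
foot 222 [[103.5, -24.4], [157.5, 21.3]] ((134.5146026611328, -15.39736557006836), (63.24860763549805, 74.21157836914062), 0.14441663026809692)
red 27 [81.92323678 40.11889733] [102.22491877  49.96715608] [395 255] [399 262]
head depth 171 [[119.3, -17.7, 175.1], [148.6, 13.2, 185.1]]
```

```bash
python3 - <<'E'
from h import *
p=cv2.cvtColor(cv2.imread('pics/p1.png'),cv2.COLOR_BGR2RGB)
a=cam('scene');b=cam('top')
n=np.hstack([cv2.resize(a['image'][130:250,330:450],(400,400)),cv2.resize(b['image'][215:305,375:465],(400,400))])
def L(f): return cv2.cvtColor(cv2.imread('pics/'+f),cv2.COLOR_BGR2RGB)
s=np.hstack([cv2.resize(L('s0.png')[130:250,330:450],(400,400)),cv2.resize(L('t0.png')[215:305,375:465],(400,400))])
for nm,im in(('start',s),('mid-push',p),('now',n)):
    m=cv2.inRange(cv2.cvtColor(im,cv2.COLOR_RGB2HSV),(0,130,80),(8,255,255))
    for x0,x1,k in((100,220,400/120),(400,800,400/90)):
        mm=m.copy(); mm[:,:x0]=0; mm[:,x1:]=0; mm[:150]=0; q=np.argwhere(mm)[:,::-1]; print(nm,len(q),(q.mean(0)/k).round(2),q.min(0),q.max(0))
E
```

```text
start 464 [45.58 87.5 ] [140 279] [164 304]
start 530 [112.02  44.34] [488 180] [509 213]
mid-push 524 [45.26 87.83] [137 281] [164 305]
mid-push 582 [111.35  44.14] [484 181] [509 213]
now 451 [45.58 87.64] [140 281] [164 304]
now 520 [112.04  44.36] [488 181] [509 214]
```

In both views the latch had moved out mid-push and is now back at its starting position, so it has snapped out. I'll lift the hand clear and hand in.

drive_tool(slide=[[0.02,0,-0.04],[0.05,0,-0.1],[0.08,0,-0.18],[0.1,0,-0.26],[0.12,0,-0.34],[0.12,0,-0.4],[0.12,0,-0.4],[0.12,0,-0.4]], rotation=[[0,0,0],[0,0,0],[0,0,0],[0,0,0],[0,0,0],[0,0,0],[0,0,0],[0,0,0]])

```text
clock: 40.05
eef_pos: [0.4259, -0.2019, 0.0602]
tool_rot: [0.097, 0.977, -0.019, 0.19]
ft_force: [-0.6, 0.4, 0.1]
grip_width: -0.0004
grasp_force: 0.0
```

```bash
python3 chk.py && python3 -c "
from workcell import bot
print(bot.job_done())"
```

```text
t40.0 p [ 0.4259 -0.2019  0.0602] q [ 0.097  0.977 -0.019  0.19 ] F [-0.6  0.4  0.1] w -0.0004 g 0.0 j [-0.53  0.06 -0.72  0.43  0.12 -0.31]
head 225 [[118.6, -18.9, 149.0], [128.8, 7.8, 169.2], [148.8, 14.5, 182.5]]
latch 35 [[81.7, 29.4, 7.1], [89.4, 46.3, 13.6], [97.7, 50.5, 18.7]]
head 178 [[118.6, -17.5], [150.2, 17.9]] ((133.6856231689453, 0.44820213317871094), (33.781227111816406, 36.664485931396484), 0.14814330637454987)
foot 224 [[103.5, -46.0], [157.8, 21.3]] ((134.8804168701172, -15.493228912353516), (74.14948272705078, 63.73073959350586), 89.1985855102539)
red 26 [81.92323678 40.21741448] [102.22491877  49.96715608] [395 255] [399 262]
head depth 169 [[119.1, -18.0, 175.2], [149.1, 13.0, 185.1]]
the job is handed in; nothing more can be done
None
```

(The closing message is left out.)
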